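# Stand the fallen tin back in its lane and shut the bar

### The job

A tin has fallen out of the blue tin lane and lies on the bench. Stand it upright on the white mark in the lane's empty place, broad sides along the lane like the other tins, and leave the others standing where they are. Then swing the yellow retaining bar fully shut along the row so that nothing falls out again.

Things in the scene. Friction and masses are not known exactly. Their poses are not given: they have to be found in the camera images.
- fallen_tin: white and blue spout tin with black bars, lying on one broad side on the bench. 36 mm narrow (its x) by 60 mm broad (its y), plain straight body 131 mm high, a thin cone spout above it to 157 mm; the gripping faces are 32 mm apart along x and 56 mm along y. About 0.25 kg. Origin at the centre of its bottom, z from the bottom to the spout (vertical when upright; now level)
- place_mark: flat white painted mark, 52 x 30 mm, on the lane floor, in the middle of the one empty place; origin on the floor at its centre (the tin's origin belongs here), x along the lane, z up. The tins beside the empty place are about 12 mm from where the fallen tin's edges will be, so there is no room for fingers between tins along the lane; fingers go either side across the lane
- lane: blue sheet-steel lane fixed on the bench, 312 x 72 mm, four places in a row along its x, all holding tins but one. Channel 42 mm wide inside between rails; floor 5 mm above the bench, rail tops 19 mm above the bench, end stops 55 mm. Origin at the centre of its underside; +y is the side with the swing bar
- bar (a joint): yellow retaining bar along the +y side of the lane, turning level about an upright pivot at the lane's far (+x) end: 0 rad = shut, parallel to the lane and against its stop, 34 mm to the +y side of the lane's centre line; grows as the free end swings away from the lane (clockwise from above), up to 1.2. It stays where it is left; about 1 N at the knob moves it
- bar_knob (a point): black upright knob on the free end of the bar, 16 mm diameter, z from 18 mm below to 18 mm above this point (its middle, 104 mm above the bench), free on all sides; bar top 24 mm below this point. 299 mm from the pivot
- bar_pivot (a point): the bar's pivot axis, at bar height, 72 mm above the bench
- tin_red_white: cream and red spout tin standing in the lane, 34 mm (its x, across the lane) by 57 mm (its y, along the lane), body 136 mm high with the spout above it to 162 mm; origin at the centre of its bottom, z up when standing
- tin_yellow: yellow spout tin standing in the lane, 27 mm (its x, across the lane) by 46 mm (its y, along the lane), body 131 mm high with the spout above it to 157 mm; origin at the centre of its bottom, z up when standing
- tin_red: red spout tin standing in the lane, 27 mm (its x, across the lane) by 46 mm (its y, along the lane), body 125 mm high with the spout above it to 151 mm; origin at the centre of its bottom, z up when standing
Things that resemble listed ones, but are neither listed nor needed, are in the scene too. Leave any purple look-alike of the tin_red alone.

How it is judged (in metres and radians):
At the end, for the whole second after the job is handed in: The fallen tin stands upright (within 0.08 rad) on the lane floor (4 mm) on the white mark (15 mm along, 10 mm across the lane), its broad side along the lane within 0.25 rad, at rest; the other three tins stand upright within 20 mm of where they were; the bar is shut within 0.05 rad (x of fallen_tin in the frame of place_mark between -0.015 and 0.015 m and y of fallen_tin in the frame of place_mark between -0.01 and 0.01 m and z of fallen_tin in the frame of place_mark between -0.004 and 0.004 m and angle between each of fallen_tin, tin_red_white, tin_yellow, tin_red's own z axis and vertical below 0.08 rad and angle between the y axis of fallen_tin and the x axis of place_mark, either way round below 0.25 rad and linear speed of fallen_tin below 0.02 m/s and value of joint bar below 0.05 rad and distance of each of tin_red_white, tin_yellow, tin_red from where it was at the start of the episode below 0.02 m); the robot touches nothing.
It fails at once if one of the standing tins is knocked over (angle between any of tin_red_white, tin_yellow, tin_red's own z axis and vertical above 0.6 rad).
It also fails if it takes over 64 s, if anything falls off the work surface, if the arm or the gripper's body presses on something with over 40 N, if the wrist force passes 120 N, or if a joint passes its speed limit or range.

### The arm

A 6-joint arm with a two-finger parallel gripper is mounted at the origin on a cart in front of the work surface, level with it; the furniture and walls round the work are solid. World frame = base frame: x ahead of the robot, y to its left, z up, the work surface at z = 0. Lengths are in mm, angles in rad, forces in N, time in s.
With the tool pointing down it reaches from about 275 to 825 mm from the base axis. Payload 4.9 kg.
Tool frame: the origin (TCP) lies at the very end of the fingers, on their centre line; the grasp point (between the pads) lies 19 mm behind it; y points along the fingers, x is the direction in which the jaws open and shut, and the axes are right-handed (so a half turn about y gives the same grasp; the last joint's range is limited). The gripper opens to 85 mm and grips with 20 to 120 N. Pads are 22 mm wide; open, the fingers measure 114 mm over their backs; the gripper's body (76 mm by 85 mm) begins 54 mm behind the grasp point. The pads swing forward as they close: fully open they stand 13 mm farther back than shut.
Start: joints at [1.208, 0.326, -0.193, 1.052, 0, 1.437], TCP at [124.738, 535.686, 231.281] pointing down, gripper open.
Joint ranges: [-2.65, 2.65], [-0.97, 1.79], [-1.3, 1.35], [-1.93, 2.1], [-1.47, 1.37], [-3.14, 3.14]. Speed limits (rad/s): [2.57, 2.57, 3.14, 3.14, 3.14, 3.14].

### API

Orientations are given as [roll, pitch, yaw] about the fixed x, y, z axes, in that order (R = Rz(yaw) Ry(pitch) Rx(roll)).
In Python, from cell import bot gives the robot as it stands. The module is installed in compiled form; this text tells all that it offers.
- The arm moves only by the tool play_rows, never from a script. Its argument "rows" is a list of rows, each an object with "gripper": the gripper command: -1 is fully open, 1 is shut, values between are in proportion; "offset": the shift along the tool's x, y, z in mm, a list of three; "spin": the turn about the tool's y in rad. A call has 1 to 20 rows; each row shifts and turns the commanded pose from where the row before left it, along the tool's axes as they then stand; what a row does not reach is not made up. A row lasts 1/10 s, in which the tool goes at most 50 mm and 8.59 degrees, less where a joint would pass 70% of its speed; a pose out of reach is approached as far as the arm can. A call is refused whole if a number of a shift passes 50 or a number of a turn 0.15, either way. A call with a gripper value outside its range is refused whole. The fingers move at their own pace and stop on an object; the grip force is fixed at half the most. Time passes only in rows, so rows that do not move let the fingers close. It gives the time, the measured TCP pose, the force and the opening at its end, in the units of the state.
- bot.get_obs(): the state, without advancing time (a new reading comes with each control period).
- bot.snapshot(name): name is "scene" or "top" or "wrist"; returns the picture (400x640x3 uint8, red, green, blue); there is no depth.
- bot.camera_info(name): a dict with "fx", "fy", "cx", "cy" (pixels), "origin" and "attitude" of the camera in the world; the wrist camera has in their place "mount" (4x4, takes a point from camera to tool coordinates, whose origin is the TCP and whose axes are the tool frame's). Camera axes: x right, y down, z forward; pixel columns grow to the right and rows downward; lengths in mm; the calibration is good to about 2 mm. A picture is of the moment at which its call begins: read the wrist's pose just before it. camera_info takes no time and is no camera call.
- bot.sign_off(): hands the job in, once; it reports no verdict.
Trained networks look in the newest picture that a camera, given by its name, has taken for a name from the list of things; names that differ only in an ending like _2 or _b are one class to them, and where a whole thing is asked for, a point or a joint stands for the part that bears it (a point fixed in the world has none). Each returns a list of dicts, best first, with "confidence" (0 to 1); they miss things now and then, are a little off and sometimes report something else, mostly with a low value. They report only what shows in the picture. A call takes as long as a camera call. They do not tell look-alikes from the thing itself.
- bot.regions_of(target, camera): "pixels" (400x640 bool, what is visible of it) and "uv" ([column, row] in pixels, amid what is visible of it).
The state is a dict: "clock": time; "joints": joint angles; "joint_velocities": joint speeds; "effort": joint torques, N m; "tool_pos": TCP position; "orientation": TCP orientation; "contact_force": force on the tool from outside, world axes, zero at the start; "moment": the same for the moment, N m; "width": finger opening in mm.
Only numpy, scipy, OpenCV 4.12 (cv2) and the standard library are available. Lean on these libraries where they do the work, as an engineer would, in place of code of your own. Each camera call takes 0.05 s, during which the arm holds its last target.

## Working session

There is one attempt and no reset: what is moved stays moved. The work goes in short steps, Python scripts to look and compute and a tool call to move; the robot and the scene stay as the last step left them, time stands still between calls to the robot, and variables do not carry over. Pictures are saved under pics/ and viewed, and the job is handed in when it is done.

Besides the shell and the picture viewer there is one more tool, called after "Emit:" by a JSON object that holds its "op" and its "data". play_rows: Moves the arm, as the interface text tells. Its arguments: {"type":"object","properties":{"rows":{"type":"array","items":{"type":"object","properties":{"gripper":{"type":"number"},"offset":{"type":"array","items":{"type":"number"}},"spin":{"type":"number"}}}}},"required":["rows"]}

```bash
mkdir -p pics; ls; python3 - <<'E'
from cell import bot
import cv2,numpy as np
np.set_printoptions(precision=4,suppress=True)
print(bot.get_obs())
for c in ["scene","top","wrist"]:
    im=bot.snapshot(c); cv2.imwrite(f"pics/{c}0.png",im[:,:,::-1])
    print(c,bot.camera_info(c))
E
```

```text
pics
{'clock': 0.0, 'joints': array([ 1.2078,  0.327 , -0.1936,  1.052 ,  0.    ,  1.4366]), 'joint_velocities': array([ 0.0004, -0.0018,  0.0001,  0.0013, -0.0018,  0.    ]), 'effort': array([  0.0023, -44.3407,  26.2438,   0.0155,   0.0003,  -0.    ]), 'tool_pos': array([124.5265, 535.118 , 230.4924]), 'orientation': array([-1.5706,  0.0017,  1.342 ]), 'contact_force': array([-0.8717, -0.4843,  0.6548]), 'moment': array([-0.0021,  0.0576,  0.0252]), 'width': 85.57595453578206}
scene {'fx': 505.2488291473514, 'fy': 505.2488291473514, 'cx': 318.91483672961203, 'cy': 198.40588731209783, 'origin': array([-1260.9063, -1083.5138,  1023.134 ]), 'attitude': array([-2.0084,  0.0166, -1.126 ])}
top {'fx': 502.9046380659332, 'fy': 502.9046380659332, 'cx': 323.36329252001696, 'cy': 193.52804124617276, 'origin': array([-165.4169, -456.7398, 1643.1038]), 'attitude': array([-2.6861, -0.0074, -1.2006])}
wrist {'fx': 297.78053177401534, 'fy': 297.78053177401534, 'cx': 310.29819669922847, 'cy': 203.916858843193, 'mount': array([[   1.    ,    0.0011,    0.0012,   -0.3955],
       [  -0.0008,   -0.293 ,    0.9561, -140.9836],
       [   0.0014,   -0.9561,   -0.293 ,   76.1741],
       [   0.    ,    0.    ,    0.    ,    1.    ]])}
```

View pics/scene0.png

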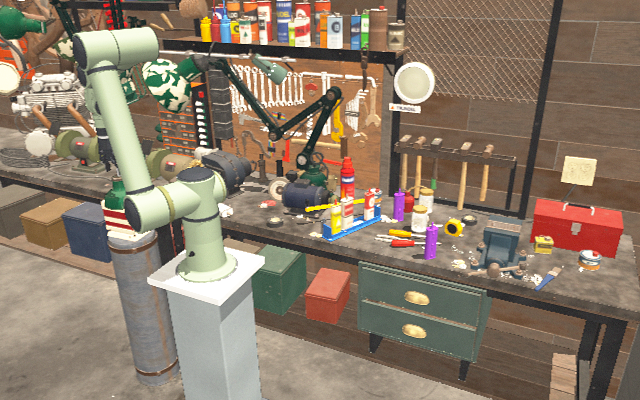

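View pics/top0.png

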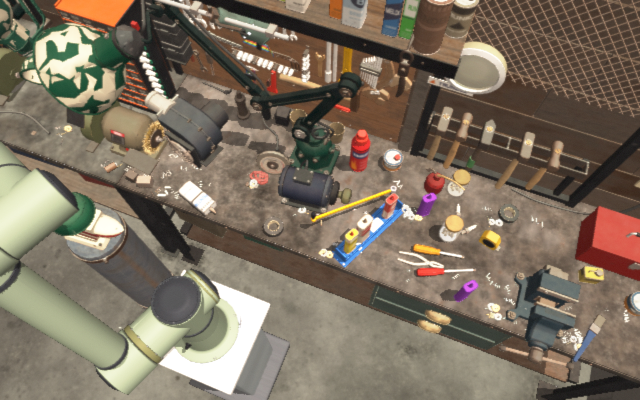

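View pics/wrist0.png

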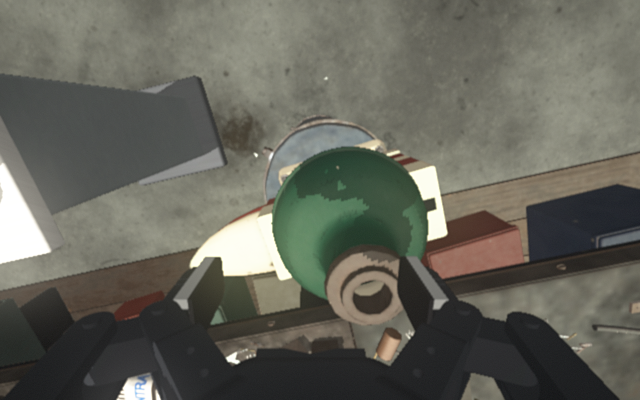

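The top view shows the lane around (368,230), with tins at (348,240), (364,225) and (390,205). The yellow bar is open, from (312,217) to (392,192), and a white tin, probably the fallen one, lies at about (198,197). Next I'll run the networks.

```bash
cat > h.py <<'E'
from cell import bot
import cv2,numpy as np
from scipy.spatial.transform import Rotation as R
np.set_printoptions(precision=3,suppress=True)
def rot(a): return R.from_euler('xyz',a).as_matrix()
def cam(name,obs=None):
    i=bot.camera_info(name); K=np.array([[i['fx'],0,i['cx']],[0,i['fy'],i['cy']],[0,0,1]])
    if 'mount' in i:
        o=obs or bot.get_obs(); T=np.eye(4);T[:3,:3]=rot(o['orientation']);T[:3,3]=o['tool_pos']
        M=T@i['mount']; return K,M[:3,:3],M[:3,3]
    return K,rot(i['attitude']),np.array(i['origin'])
def pix2plane(c,uv,z):
    K,Rm,o=c; uv=np.atleast_2d(uv); d=(np.linalg.inv(K)@np.c_[uv,np.ones(len(uv))].T).T@Rm.T
    return o+d*((z-o[2])/d[:,2])[:,None]
def proj(c,P):
    K,Rm,o=c; q=(np.atleast_2d(P)-o)@Rm; q=q@K.T; return q[:,:2]/q[:,2:]
E
python3 - <<'E'
from h import *
for c in ["top","scene"]:
    bot.snapshot(c); C=cam(c)
    for n in ["fallen_tin","place_mark","lane","bar","bar_knob","tin_red_white","tin_yellow","tin_red"]:
        for r in bot.regions_of(n,c)[:3]:
            m=r['pixels']; ys,xs=np.nonzero(m)
            print(c,n,round(r['confidence'],2),r['uv'],m.sum(),xs.min(),xs.max(),ys.min(),ys.max(),pix2plane(C,r['uv'],20)[0][:2])
im=cv2.imread("pics/top0.png")
cv2.imwrite("pics/top_lane.png",cv2.resize(im[170:270,290:440],None,fx=5,fy=5,interpolation=cv2.INTER_CUBIC))
cv2.imwrite("pics/top_ft.png",cv2.resize(im[160:240,150:270],None,fx=6,fy=6,interpolation=cv2.INTER_CUBIC))
E
```

```text
top fallen_tin 0.69 [199.5, 198.2] 641 179 216 182 214 [401.381 224.728]
top place_mark 0.62 [376.8, 223.7] 127 370 382 217 231 [ 538.939 -396.592]
top lane 0.68 [372.3, 215.3] 1222 311 403 186 266 [ 563.537 -371.636]
top lane 0.61 [391.2, 203.7] 257 382 398 193 218 [ 630.836 -419.876]
top bar 0.65 [359.2, 203.8] 334 311 395 186 221 [ 588.828 -313.801]
top bar_knob 0.58 [349.1, 204.5] 379 311 396 186 221 [ 573.115 -281.242]
top tin_red_white 0.57 [364.8, 228.7] 334 356 372 214 242 [ 505.855 -363.689]
top tin_yellow 0.72 [349.3, 239.0] 288 344 358 228 253 [ 450.285 -326.486]
top tin_yellow 0.24 [377.3, 224.2] 86 371 381 218 230 [ 537.783 -398.821]
top tin_red 0.66 [423.0, 202.7] 267 417 435 193 215 [ 676.049 -524.423]
top tin_red 0.63 [388.3, 206.5] 262 382 398 193 218 [ 616.607 -413.634]
top tin_red 0.5 [463.7, 289.4] 293 454 478 280 301 [ 421.175 -737.86 ]
scene fallen_tin 0.6 [222.3, 208.5] 107 219 230 204 215 [396.129 209.37 ]
scene lane 0.56 [345.5, 228.0] 835 305 381 199 241 [ 449.595 -372.113]
scene bar 0.59 [318.8, 204.1] 146 305 363 199 210 [ 611.915 -171.719]
scene bar_knob 0.57 [317.1, 203.5] 187 304 363 198 210 [ 614.526 -161.832]
scene tin_red_white 0.6 [348.9, 210.5] 323 341 352 196 228 [ 606.153 -322.814]
scene tin_yellow 0.78 [338.3, 219.3] 283 329 339 202 233 [ 509.466 -313.474]
scene tin_red 0.85 [366.2, 206.5] 276 364 374 188 220 [ 674.801 -378.842]
scene tin_red 0.74 [400.4, 204.6] 265 393 404 191 220 [ 755.017 -513.796]
scene tin_red 0.72 [426.4, 240.8] 330 424 437 225 258 [ 480.232 -704.905]
```

```bash
sleep 1
```

```text
(no output)
```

View pics/top_lane.png

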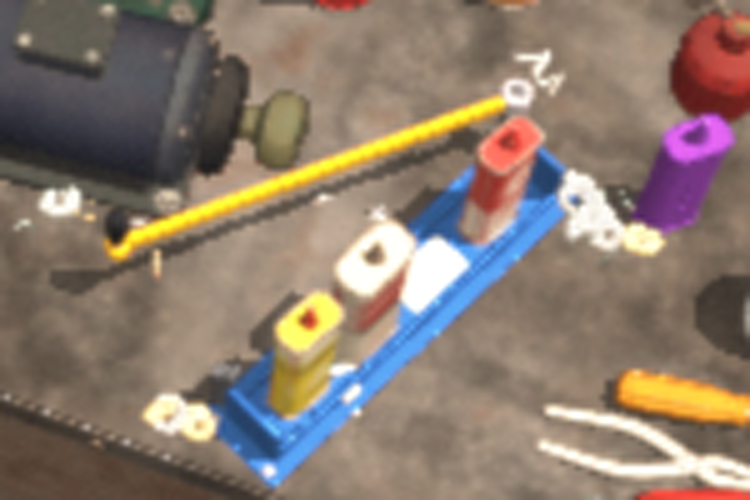

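View pics/top_ft.png

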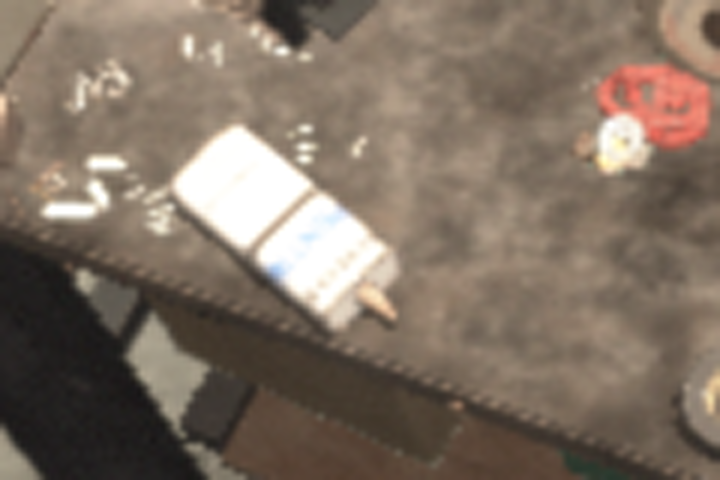

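```bash
python3 - <<'E'
from h import *
C=cam("top")
p=pix2plane(C,[[189.2,180.8],[179.2,191.7],[216.7,203.7],[205.8,215]],36)[:,:2]; print(p)
b=(p[0]+p[1])/2;t=(p[2]+p[3])/2; print(b,t,np.linalg.norm(t-b),np.degrees(np.arctan2(*(t-b)[::-1])), np.linalg.norm(p[0]-p[1]))
print("motor",pix2plane(C,[[285,185],[340,185],[335,210],[285,205]],60)[:,:2])
print("bench edge",pix2plane(C,[[150,195],[290,248],[345,268],[480,318]],0)[:,:2])
print("lampbase",pix2plane(C,[[315,160]],0)[:,:2], "joint345,85 @500",pix2plane(C,[[345,85],[265,105]],300)[:,:2])
print("knob",pix2plane(C,[[313.5,215]],122),"pivot",pix2plane(C,[[393,188.5]],80))
print("lane corners", pix2plane(C,[[333.5,257],[346,266.5],[404.5,210]],5))
print(rot(bot.get_obs()['orientation']))
E
```

```text
[[444.211 284.485]
 [392.366 296.941]
 [398.692 151.878]
 [345.936 167.682]]
[418.288 290.713] [372.314 159.78 ] 138.76949267820814 -109.34745337931878 53.319865316203824
motor [[ 543.61   -48.789]
 [ 614.608 -229.708]
 [ 517.482 -247.374]
 [ 472.029  -79.367]]
bench edge [[ 354.498  405.686]
 [ 352.046 -145.395]
 [ 353.86  -347.032]
 [ 355.172 -814.228]]
lampbase [[708.793 -96.797]] joint345,85 @500 [[ 852.681 -149.527]
 [ 681.077   64.641]]
knob [[ 447.935 -195.897  122.   ]] pivot [[ 659.364 -409.194   80.   ]]
lane corners [[ 374.618 -297.329    5.   ]
 [ 358.468 -348.707    5.   ]
 [ 631.88  -471.458    5.   ]]
[[ 0.227  0.    -0.974]
 [ 0.974  0.     0.227]
 [ 0.    -1.    -0.   ]]
```

The fallen tin's bottom is at about (418,291) and its top at about (372,160). Its axis points at -109°. I'll move over it with the jaws across its broad width and look again.

Emit:
{"op": "play_rows", "data": {"rows": [{"gripper": -1, "offset": [-24, 0, -27.3], "spin": 0}, {"gripper": -1, "offset": [-24, 0, -27.3], "spin": 0}, {"gripper": -1, "offset": [-24, 0, -27.3], "spin": 0}, {"gripper": -1, "offset": [-24, 0, -27.3], "spin": 0}, {"gripper": -1, "offset": [-24, 0, -27.3], "spin": 0}, {"gripper": -1, "offset": [-24, 0, -27.3], "spin": 0}, {"gripper": -1, "offset": [-24, 0, -27.3], "spin": 0}, {"gripper": -1, "offset": [-24, 0, -27.3], "spin": 0}, {"gripper": -1, "offset": [-24, 0, -27.3], "spin": 0}, {"gripper": -1, "offset": [-24, 0, -27.3], "spin": 0}, {"gripper": -1, "offset": [-24, 0, -27.3], "spin": 0}, {"gripper": -1, "offset": [-24, 0, -27.3], "spin": 0}]}}

```text
clock: 2.25
tool_pos: [379.3, 179.6, 231.5]
orientation: [-1.571, -0.0, 1.342]
contact_force: [1.0, 0.0, -0.6]
width: 85.4
```

Emit:
{"op": "play_rows", "data": {"rows": [{"gripper": -1, "offset": [0, 0, 0], "spin": -0.146}, {"gripper": -1, "offset": [0, 0, 0], "spin": -0.146}, {"gripper": -1, "offset": [0, 0, 0], "spin": -0.146}, {"gripper": -1, "offset": [0, 0, 0], "spin": -0.146}, {"gripper": -1, "offset": [0, 0, 0], "spin": -0.146}, {"gripper": -1, "offset": [0, 0, 0], "spin": -0.146}, {"gripper": -1, "offset": [0, 0, 0], "spin": -0.146}, {"gripper": -1, "offset": [0, 0, 0], "spin": -0.146}, {"gripper": -1, "offset": [0, 0, 0], "spin": -0.146}, {"gripper": -1, "offset": [0, 0, 0], "spin": -0.146}, {"gripper": -1, "offset": [0, 0, 0], "spin": 0}]}}

```text
clock: 3.35
tool_pos: [378.5, 180.9, 231.4]
orientation: [-1.571, 0.0, 2.802]
contact_force: [-0.2, 0.8, -0.7]
width: 85.4
```

```bash
python3 - <<'E'
from h import *
o=bot.get_obs(); print(o['clock'],o['joints'],o['tool_pos'],o['orientation'],o['width'])
im=bot.snapshot("wrist"); cv2.imwrite("pics/w1.png",im[:,:,::-1]); C=cam("wrist",o)
for r in bot.regions_of("fallen_tin","wrist"):
    m=r['pixels'].astype(np.uint8); c,_=cv2.findContours(m,0,2); c=max(c,key=cv2.contourArea)
    print(r['confidence'],r['uv'],m.sum()); box=cv2.boxPoints(cv2.minAreaRect(c)); print(box); print(pix2plane(C,box,36)[:,:2])
E
```

```text
3.35 [ 0.269  0.083 -0.503  0.985  0.    -0.961] [378.48  180.912 231.382] [-1.571  0.     2.802] 85.36757746737497
0.82 [308.7, 218.1] 5045
[[280.893 272.263]
 [283.438 147.519]
 [333.458 148.54 ]
 [330.913 273.284]]
[[451.86  281.334]
 [392.797 135.853]
 [340.458 155.478]
 [392.32  303.863]]
```

View pics/w1.png

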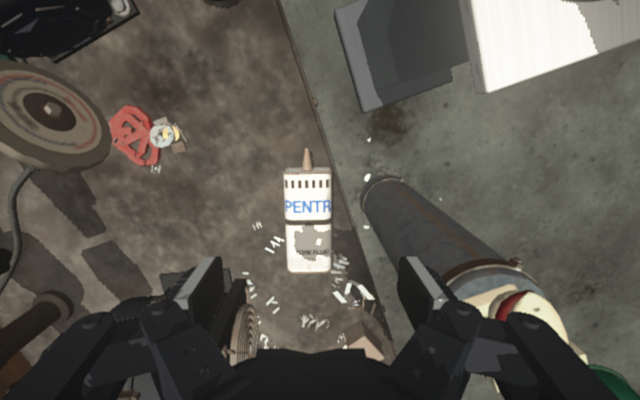

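```bash
python3 - <<'E'
from h import *
C=cam("wrist"); o=bot.get_obs()
im=cv2.imread("pics/w1.png"); cv2.imwrite("pics/w1c.png",cv2.resize(im[140:290,260:360],None,fx=5,fy=4,interpolation=cv2.INTER_CUBIC)[:600])
T=rot(o['orientation'])
print(proj(C,[o['tool_pos'],o['tool_pos']*[1,1,0]+[0,0,36]]))
p=pix2plane(C,[[284.5,175],[331.5,174],[287.5,273],[331,273]],36)[:,:2]
print(p); print((p-o['tool_pos'][:2])@T[:2][:, [0,2]])
print(pix2plane(C,[[306.5,150]],18))
E
```

```text
[[307.548 261.968]
 [308.978 180.617]]
[[402.782 165.295]
 [351.598 182.243]
 [444.635 284.887]
 [392.473 303.427]]
[[ -28.086    6.548]
 [  25.817    7.783]
 [ -27.324 -120.153]
 [  28.035 -120.09 ]]
[[370.312 148.955  18.   ]]
```

View pics/w1c.png

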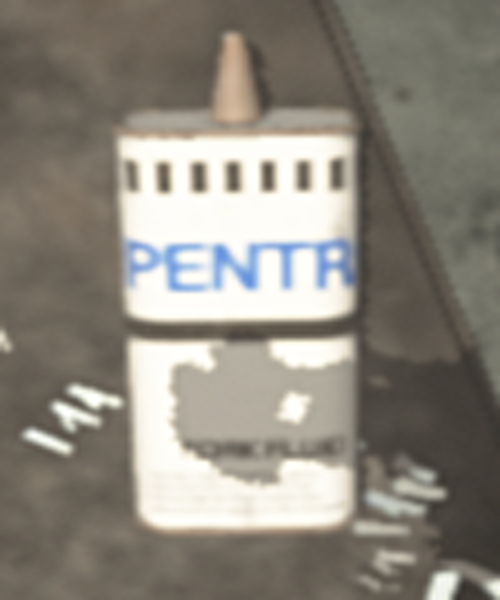

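The wrist view shows the tin between the fingers, with its body from rows 172 to 273 and its spout at (306,150). The TCP is about 120 mm from the bottom along the tin. I'll descend and grip near the top.

Emit:
{"op": "play_rows", "data": {"rows": [{"gripper": -1, "offset": [0, 40, -3], "spin": 0}, {"gripper": -1, "offset": [0, 40, 0], "spin": 0}, {"gripper": -1, "offset": [0, 40, 0], "spin": 0}, {"gripper": -1, "offset": [0, 40, 0], "spin": 0}, {"gripper": -1, "offset": [0, 35, 0], "spin": 0}, {"gripper": -1, "offset": [0, 22, 0], "spin": 0}, {"gripper": -1, "offset": [0, 10, 0], "spin": 0}, {"gripper": -1, "offset": [0, 0, 0], "spin": 0}, {"gripper": 1, "offset": [0, 0, 0], "spin": 0}, {"gripper": 1, "offset": [0, 0, 0], "spin": 0}, {"gripper": 1, "offset": [0, 0, 0], "spin": 0}, {"gripper": 1, "offset": [0, 0, 0], "spin": 0}, {"gripper": 1, "offset": [0, 0, 0], "spin": 0}, {"gripper": 1, "offset": [0, 0, 0], "spin": 0}, {"gripper": 1, "offset": [0, 0, 0], "spin": 0}, {"gripper": 1, "offset": [0, 0, 0], "spin": 0}]}}

```text
clock: 5.05
tool_pos: [381.3, 183.9, 5.9]
orientation: [-1.572, 0.004, 2.801]
contact_force: [-0.4, -0.8, 6.3]
width: 54.5
```

Emit:
{"op": "play_rows", "data": {"rows": [{"gripper": 1, "offset": [0, -15, 0], "spin": 0}, {"gripper": 1, "offset": [0, -25, 0], "spin": 0}, {"gripper": 1, "offset": [0, -30, 0], "spin": 0}, {"gripper": 1, "offset": [0, -30, 0], "spin": 0}, {"gripper": 1, "offset": [0, -30, 0], "spin": 0}, {"gripper": 1, "offset": [0, -15, 0], "spin": 0}, {"gripper": 1, "offset": [0, 0, 0], "spin": 0}, {"gripper": 1, "offset": [0, 0, 0], "spin": 0}]}}

```text
clock: 5.85
tool_pos: [379.3, 183.6, 149.3]
orientation: [-1.571, 0.001, 2.802]
contact_force: [0.3, 1.1, -3.2]
width: 54.5
```

```bash
python3 - <<'E'
from h import *
o=bot.get_obs(); print(o['clock'],o['tool_pos'],o['contact_force'],o['moment'],o['width'])
a=bot.snapshot("wrist"); b=bot.snapshot("scene"); 
cv2.imwrite("pics/w2.png",np.vstack([a[:,:,::-1][100:400],cv2.resize(b[140:260,150:350,::-1],(500,300))[:, :].copy() if 0 else cv2.copyMakeBorder(cv2.resize(b[150:240,160:340,::-1],(600,300)),0,0,0,40,0)]))
E
```

```text
5.85 [379.275 183.628 149.336] [ 0.313  1.089 -3.159] [-0.145  0.046  0.025] 54.4653166896581
```

View pics/w2.png

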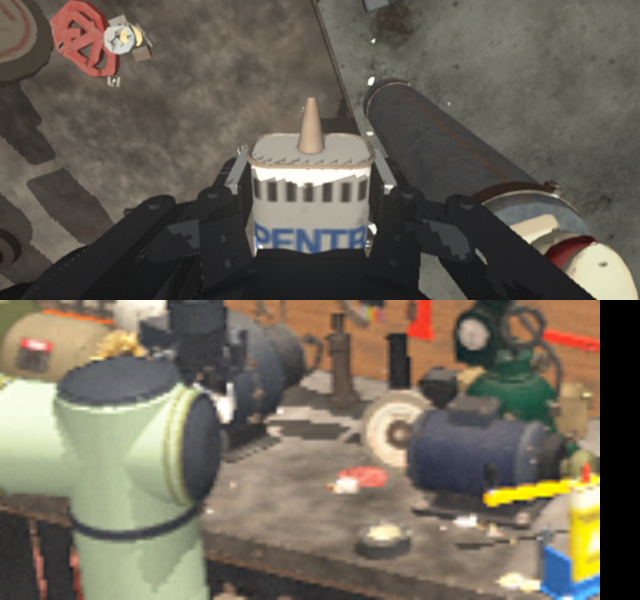

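Still level: the wrist moment is about 0.13 N·m. I'll lower it so that the bottom just clears the bench once upright, then ease the grip in small steps until it pivots.

Emit:
{"op": "play_rows", "data": {"rows": [{"gripper": 1, "offset": [0, 20, 0], "spin": 0}, {"gripper": 1, "offset": [0, 18, 0], "spin": 0}, {"gripper": -0.15, "offset": [0, 0, 0], "spin": 0}, {"gripper": -0.2, "offset": [0, 0, 0], "spin": 0}, {"gripper": -0.2, "offset": [0, 0, 0], "spin": 0}]}}

```text
clock: 6.45
tool_pos: [379.8, 183.8, 111.6]
orientation: [-1.571, 0.0, 2.802]
contact_force: [0.4, 0.2, -2.7]
width: 54.4
```

```bash
python3 - <<'E'
from h import *
o=bot.get_obs(); print(o['clock'],o['tool_pos'],o['contact_force'],o['moment'],o['width'])
E
```

```text
6.45 [379.786 183.8   111.611] [ 0.371  0.216 -2.66 ] [-0.154  0.058  0.002] 54.36661645403052
```

Emit:
{"op": "play_rows", "data": {"rows": [{"gripper": -0.22, "offset": [0, 0, 0], "spin": 0}, {"gripper": -0.24, "offset": [0, 0, 0], "spin": 0}]}}

```text
clock: 6.65
tool_pos: [380.0, 183.9, 111.8]
orientation: [-1.571, 0.001, 2.802]
contact_force: [0.1, 0.2, -2.7]
width: 54.1
```

```bash
python3 - <<'E'
from h import *
o=bot.get_obs(); print(o['clock'],o['tool_pos'],o['contact_force'],o['moment'],o['width'])
E
```

```text
6.65 [380.002 183.858 111.848] [ 0.146  0.216 -2.681] [-0.155  0.024 -0.053] 54.14403693775016
```

Emit:
{"op": "play_rows", "data": {"rows": [{"gripper": -0.25, "offset": [0, 0, 0], "spin": 0}, {"gripper": -0.26, "offset": [0, 0, 0], "spin": 0}, {"gripper": -0.27, "offset": [0, 0, 0], "spin": 0}]}}

```text
clock: 6.95
tool_pos: [379.5, 183.7, 111.4]
orientation: [-1.571, 0.0, 2.802]
contact_force: [-1.0, -0.9, -3.0]
width: 54.4
```

```bash
python3 - <<'E'
from h import *
o=bot.get_obs(); print(o['clock'],o['tool_pos'],o['contact_force'],o['moment'],o['width'])
E
```

```text
6.95 [379.52  183.72  111.401] [-0.988 -0.948 -3.035] [-0.157  0.073  0.003] 54.36709935745092
```

Emit:
{"op": "play_rows", "data": {"rows": [{"gripper": -0.275, "offset": [0, 0, 0], "spin": 0}, {"gripper": -0.28, "offset": [0, 0, 0], "spin": 0}]}}

```text
clock: 7.15
tool_pos: [379.4, 183.7, 111.3]
orientation: [-1.571, -0.0, 2.802]
contact_force: [-0.7, -0.5, -3.7]
width: 54.4
```

```bash
python3 - <<'E'
from h import *
o=bot.get_obs(); print(o['clock'],o['tool_pos'],o['contact_force'],o['moment'],o['width'])
E
```

```text
7.15 [379.446 183.705 111.278] [-0.734 -0.464 -3.746] [-0.147  0.068  0.006] 54.44334058325417
```

Emit:
{"op": "play_rows", "data": {"rows": [{"gripper": -0.285, "offset": [0, 0, 0], "spin": 0}, {"gripper": -0.29, "offset": [0, 0, 0], "spin": 0}]}}

```text
clock: 7.35
tool_pos: [379.5, 183.7, 111.3]
orientation: [-1.571, -0.0, 2.802]
contact_force: [-0.7, 0.4, -2.2]
width: 55.4
```

```bash
cat > s.py <<'E'
from h import *
o=bot.get_obs(); print(o['clock'],o['tool_pos'],o['contact_force'],o['moment'],o['width'])
E
python3 s.py
```

```text
7.35 [379.454 183.725 111.258] [-0.706  0.38  -2.174] [-0.087  0.078  0.048] 55.390865115788586
```

Emit:
{"op": "play_rows", "data": {"rows": [{"gripper": -0.295, "offset": [0, 0, 0], "spin": 0}]}}

```text
clock: 7.45
tool_pos: [379.7, 184.0, 111.4]
orientation: [-1.572, 0.0, 2.802]
contact_force: [-0.2, -0.0, -2.2]
width: 55.3
```

```bash
python3 s.py
```

```text
7.45 [379.73 184.01 111.42] [-0.212 -0.026 -2.18 ] [ 0.185 -0.095 -0.027] 55.25038647199696
```

Emit:
{"op": "play_rows", "data": {"rows": [{"gripper": -0.3, "offset": [0, 0, 0], "spin": 0}]}}

```text
clock: 7.55
tool_pos: [380.0, 183.9, 111.6]
orientation: [-1.572, 0.001, 2.802]
contact_force: [0.8, -0.3, 0.6]
width: 55.8
```

```bash
python3 s.py
```

```text
7.55 [379.962 183.938 111.604] [ 0.774 -0.275  0.616] [-0.    -0.043  0.041] 55.77921627768277
```

The tin swung, and now the force reads near zero, so it may be slipping. I'll close slightly and look.

Emit:
{"op": "play_rows", "data": {"rows": [{"gripper": -0.27, "offset": [0, 0, 0], "spin": 0}, {"gripper": -0.2, "offset": [0, 0, 0], "spin": 0}]}}

```text
clock: 7.75
tool_pos: [379.8, 183.8, 111.5]
orientation: [-1.571, 0.001, 2.802]
contact_force: [-0.3, 0.7, 0.4]
width: 50.9
```

```bash
python3 s.py; python3 - <<'E'
from h import *
a=bot.snapshot("wrist"); b=bot.snapshot("top")
cv2.imwrite("pics/w3.png",np.vstack([a[:,:,::-1][100:400],cv2.copyMakeBorder(cv2.resize(b[140:260,130:250,::-1],(300,300)),0,0,0,340,0)]))
E
```

```text
7.75 [379.766 183.792 111.501] [-0.302  0.704  0.379] [-0.    -0.02   0.023] 50.88074758606613
```

View pics/w3.png

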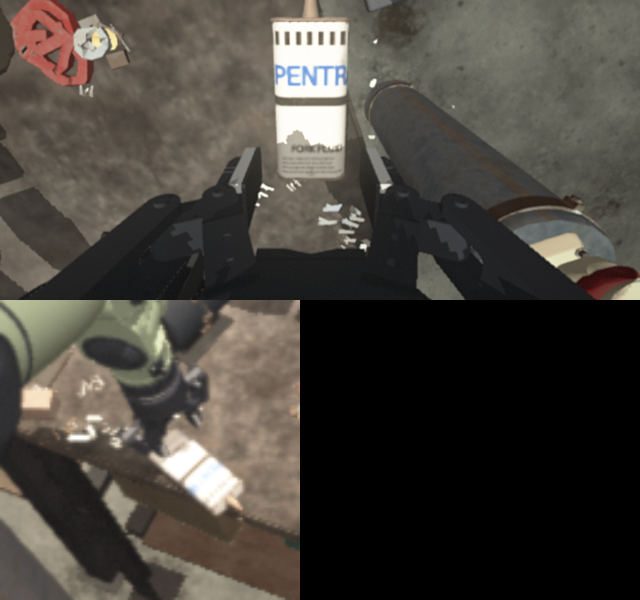

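Emit:
{"op": "play_rows", "data": {"rows": [{"gripper": -0.2, "offset": [0, 0, 0], "spin": 0}, {"gripper": -0.2, "offset": [0, 0, 0], "spin": 0}, {"gripper": -0.2, "offset": [0, -30, 0], "spin": 0}]}}

```text
clock: 8.15
tool_pos: [376.8, 182.9, 139.0]
orientation: [-1.567, -0.005, 2.802]
contact_force: [-0.0, 0.3, 0.4]
width: 51.2
```

```bash
python3 s.py; python3 - <<'E'
from h import *
a=bot.snapshot("wrist"); b=bot.snapshot("top")
cv2.imwrite("pics/w4.png",np.vstack([a[:,:,::-1][100:400],cv2.copyMakeBorder(cv2.resize(b[140:260,130:250,::-1],(300,300)),0,0,0,340,0)]))
E
```

```text
8.15 [376.82  182.91  139.002] [-0.02   0.332  0.359] [-0.009 -0.071  0.012] 51.16372714281444
```

View pics/w4.png

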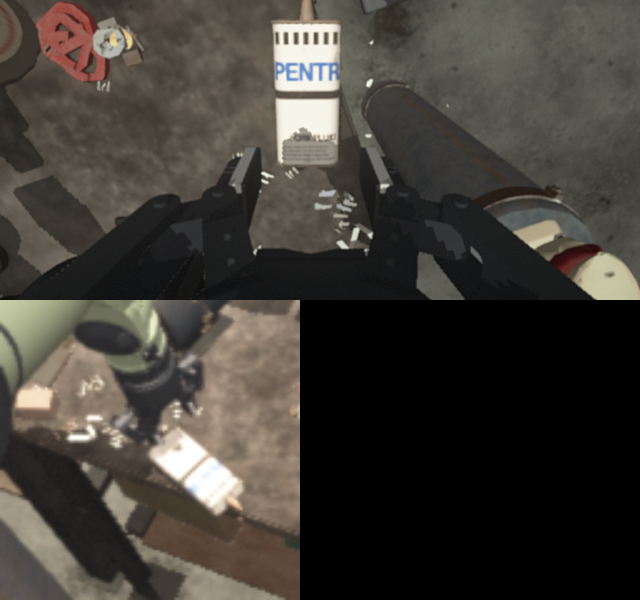

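The tin swung upright, slipped out and fell flat again, still on the bench. Useful result: it pivots at a command of about -0.29 and drops at -0.30. I'll locate it again.

```bash
python3 - <<'E'
from h import *
o=bot.get_obs(); a=bot.snapshot("wrist"); C=cam("wrist",o); T=rot(o['orientation'])
cv2.imwrite("pics/w5.png",cv2.resize(a[90:290,240:380,::-1],None,fx=3,fy=3,interpolation=cv2.INTER_CUBIC))
b=bot.snapshot("top"); cv2.imwrite("pics/t5.png",cv2.resize(b[180:240,180:240,::-1],None,fx=10,fy=10,interpolation=cv2.INTER_CUBIC))
for r in bot.regions_of("fallen_tin","wrist"):
    print(r['confidence'],r['uv'])
    m=r['pixels'].astype(np.uint8); c,_=cv2.findContours(m,0,2); c=max(c,key=cv2.contourArea)
    box=cv2.boxPoints(cv2.minAreaRect(c)); print(box)
print(o['tool_pos'],T)
E
```

```text
0.87 [310.7, 179.7]
[[278.  84.]
 [346.  84.]
 [346. 261.]
 [278. 261.]]
[381.373 184.269 143.637] [[-0.943  0.004 -0.333]
 [ 0.333  0.001 -0.943]
 [-0.004 -1.    -0.002]]
```

View pics/w5.png

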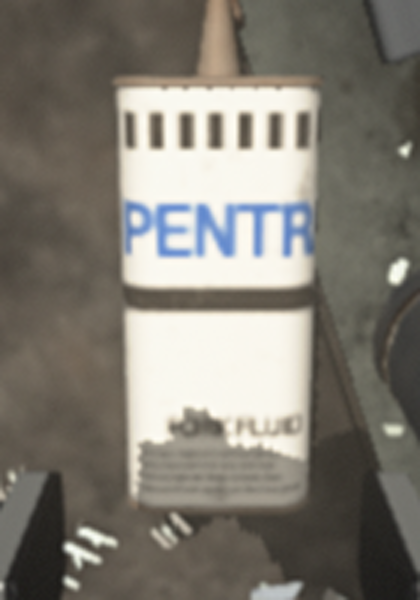

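View pics/t5.png

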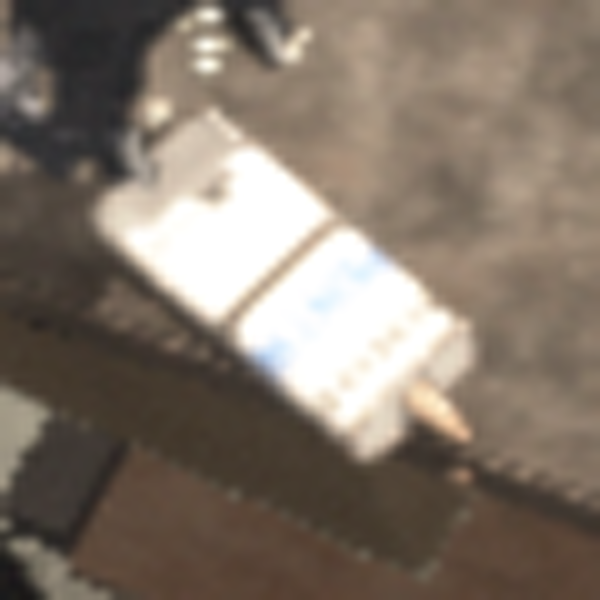

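```bash
python3 - <<'E'
from h import *
o=bot.get_obs(); C=cam("wrist",o); T=rot(o['orientation'])
p=pix2plane(C,[[278.3,116.7],[346.7,116.7],[282.7,258.3],[342.7,258.3]],36)[:,:2]
print(p,(p-o['tool_pos'][:2])@T[:2][:,[0,2]],o['tool_pos'])
q=np.array([[115,80],[320,80]]);
C=cam("top"); pt=pix2plane(C,np.array([[470,325],[375,462],[215,110],[98,215]])/10+180,[18,18,36,36][0]); print(pt)
E
```

```text
[[378.088 107.846]
 [326.917 125.843]
 [419.301 225.318]
 [367.454 243.561]] [[-23.991  71.99 ]
 [ 30.252  72.065]
 [-23.726 -52.501]
 [ 31.237 -52.434]] [379.444 183.717 141.072]
[[387.504 109.572  18.   ]
 [328.439 117.367  18.   ]
 [430.355 232.165  18.   ]
 [377.851 251.651  18.   ]]
```

Emit:
{"op": "play_rows", "data": {"rows": [{"gripper": -1, "offset": [1, 0, 18], "spin": 0}, {"gripper": -1, "offset": [1, 0, 19], "spin": 0}, {"gripper": -1, "offset": [1, 0, 18], "spin": 0}, {"gripper": -1, "offset": [0, 0, 0], "spin": 0}]}}

```text
clock: 8.8
tool_pos: [356.5, 131.6, 140.3]
orientation: [-1.569, -0.002, 2.8]
contact_force: [-0.3, -0.1, 1.0]
width: 85.4
```

```bash
python3 - <<'E'
from h import *
o=bot.get_obs(); a=bot.snapshot("wrist"); C=cam("wrist",o); print(o['tool_pos'],o['width'])
cv2.imwrite("pics/w6.png",a[:,:,::-1])
E
```

```text
[356.488 131.628 140.314] 85.39410282015713
```

View pics/w6.png

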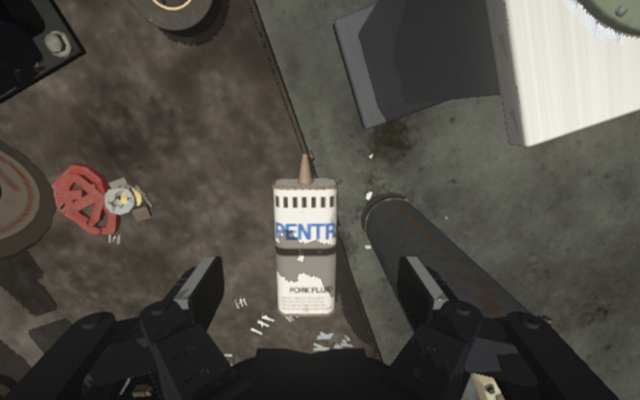

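```bash
python3 - <<'E'
from h import *
o=bot.get_obs(); C=cam("wrist",o); T=rot(o['orientation'])
uv=np.array([[274,189],[337,189],[277,315],[335,315]])
for z in (36,24): print((pix2plane(C,uv,z)[:,:2]-o['tool_pos'][:2])@T[:2][:,[0,2]])
# red thing position at bench
print(pix2plane(C,[[90,200],[128,200],[190,20]],15)[:,:2])
E
```

```text
[[ -29.211   13.086]
 [  24.329   13.133]
 [ -30.643 -113.419]
 [  25.887 -113.425]]
[[ -30.691   10.045]
 [  25.465   10.094]
 [ -32.193 -122.64 ]
 [  27.099 -122.646]]
[[550.3    67.105]
 [516.972  78.911]
 [396.869 -35.089]]
```

Emit:
{"op": "play_rows", "data": {"rows": [{"gripper": -1, "offset": [-2, 40, -4], "spin": 0}, {"gripper": -1, "offset": [0, 40, 0], "spin": 0}, {"gripper": -1, "offset": [0, 33, 0], "spin": 0}, {"gripper": -1, "offset": [0, 18, 0], "spin": 0}, {"gripper": -1, "offset": [0, 7, 0], "spin": 0}, {"gripper": 0, "offset": [0, 0, 0], "spin": 0}, {"gripper": 0, "offset": [0, 0, 0], "spin": 0}, {"gripper": 0, "offset": [0, 0, 0], "spin": 0}, {"gripper": 1, "offset": [0, 0, 0], "spin": 0}, {"gripper": 1, "offset": [0, 0, 0], "spin": 0}]}}

```text
clock: 9.85
tool_pos: [362.5, 136.3, 4.3]
orientation: [-1.572, 0.002, 2.802]
contact_force: [-0.9, 0.7, 7.3]
width: 54.3
```

```bash
python3 s.py
```

```text
9.85 [362.544 136.283   4.274] [-0.918  0.675  7.339] [ 0.083  0.32  -0.016] 54.28004994479308
```

Emit:
{"op": "play_rows", "data": {"rows": [{"gripper": 1, "offset": [0, -20, 0], "spin": 0}, {"gripper": 1, "offset": [-10, -30, -10], "spin": 0}, {"gripper": 1, "offset": [-20, -30, -20], "spin": 0}, {"gripper": 1, "offset": [-20, -21, -20], "spin": 0}, {"gripper": 1, "offset": [-10, 0, -11], "spin": 0}, {"gripper": -0.2, "offset": [0, 0, 0], "spin": 0}, {"gripper": -0.27, "offset": [0, 0, 0], "spin": 0}, {"gripper": -0.275, "offset": [0, 0, 0], "spin": 0}]}}

```text
clock: 10.65
tool_pos: [436.3, 172.9, 103.4]
orientation: [-1.569, -0.003, 2.802]
contact_force: [0.7, -0.0, -3.6]
width: 54.2
```

```bash
python3 s.py
```

```text
10.65 [436.349 172.912 103.384] [ 0.692 -0.035 -3.563] [-0.115  0.049  0.015] 54.15373186778262
```

Emit:
{"op": "play_rows", "data": {"rows": [{"gripper": -0.28, "offset": [0, 0, 0], "spin": 0}, {"gripper": -0.285, "offset": [0, 0, 0], "spin": 0}]}}

```text
clock: 10.85
tool_pos: [437.6, 173.2, 103.9]
orientation: [-1.57, -0.001, 2.802]
contact_force: [0.9, 0.4, -2.6]
width: 55.1
```

```bash
python3 s.py
```

```text
10.85 [437.612 173.188 103.947] [ 0.85   0.446 -2.56 ] [-0.159  0.088 -0.032] 55.078954576189226
```

Emit:
{"op": "play_rows", "data": {"rows": [{"gripper": -0.288, "offset": [0, 0, 0], "spin": 0}]}}

```text
clock: 10.95
tool_pos: [438.1, 173.3, 104.1]
orientation: [-1.571, -0.0, 2.802]
contact_force: [0.1, -0.1, -3.2]
width: 54.7
```

```bash
python3 s.py
```

```text
10.95 [438.053 173.323 104.128] [ 0.111 -0.121 -3.188] [-0.137  0.029 -0.001] 54.69875500688481
```

Emit:
{"op": "play_rows", "data": {"rows": [{"gripper": -0.288, "offset": [0, 0, 0], "spin": 0}]}}

```text
clock: 11.05
tool_pos: [438.3, 173.4, 104.2]
orientation: [-1.571, -0.0, 2.802]
contact_force: [-0.3, 0.5, -2.9]
width: 55.1
```

```bash
python3 s.py
```

```text
11.05 [438.271 173.426 104.234] [-0.292  0.501 -2.892] [-0.12   0.056  0.015] 55.10118791795426
```

Emit:
{"op": "play_rows", "data": {"rows": [{"gripper": -0.291, "offset": [0, 0, 0], "spin": 0}]}}

```text
clock: 11.15
tool_pos: [438.4, 173.5, 104.3]
orientation: [-1.571, -0.0, 2.802]
contact_force: [-0.2, -0.3, -3.7]
width: 55.2
```

```bash
python3 s.py
```

```text
11.15 [438.405 173.458 104.277] [-0.195 -0.294 -3.727] [-0.162  0.012 -0.044] 55.163318700330315
```

Emit:
{"op": "play_rows", "data": {"rows": [{"gripper": -0.293, "offset": [0, 0, 0], "spin": 0}]}}

```text
clock: 11.25
tool_pos: [438.5, 173.6, 104.3]
orientation: [-1.571, 0.0, 2.802]
contact_force: [0.1, 1.0, -2.9]
width: 55.2
```

```bash
python3 s.py
```

```text
11.25 [438.537 173.593 104.34 ] [ 0.147  1.046 -2.892] [-0.026  0.056  0.056] 55.23770216134507
```

```bash
python3 - <<'E'
from h import *
a=bot.snapshot("wrist"); cv2.imwrite("pics/w7.png",a[:,:,::-1])
E
python3 s.py
```

```text
11.3 [438.611 173.644 104.371] [ 0.289  0.874 -2.414] [0.033 0.002 0.025] 55.26468788083947
```

View pics/w7.png

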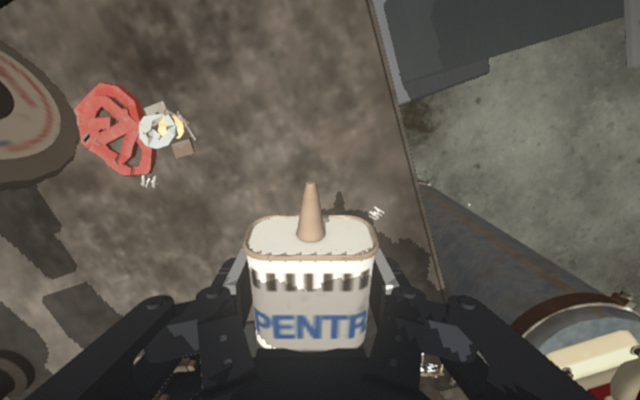

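Emit:
{"op": "play_rows", "data": {"rows": [{"gripper": -0.27, "offset": [0, 0, 0], "spin": 0}, {"gripper": -0.2, "offset": [0, 0, 0], "spin": 0}]}}

```text
clock: 11.5
tool_pos: [438.4, 173.5, 104.2]
orientation: [-1.571, -0.0, 2.802]
contact_force: [-0.2, 0.4, -2.9]
width: 53.9
```

```bash
python3 s.py; python3 - <<'E'
from h import *
a=bot.snapshot("wrist");b=bot.snapshot("top"); cv2.imwrite("pics/w8.png",np.vstack([a[:,:,::-1][100:400],cv2.copyMakeBorder(cv2.resize(b[140:260,130:250,::-1],(300,300)),0,0,0,340,0)]))
E
```

```text
11.5 [438.388 173.494 104.24 ] [-0.162  0.364 -2.929] [-0.101 -0.023  0.015] 53.88859778513936
```

View pics/w8.png

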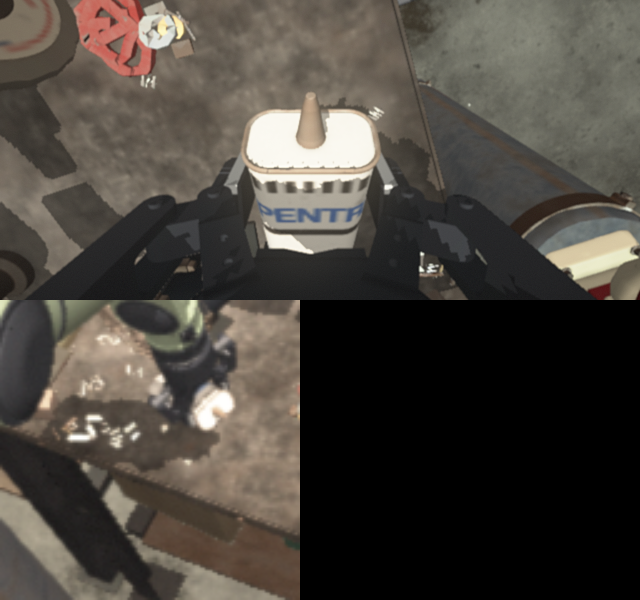

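```bash
cat > fit.py <<'E'
from h import *
from scipy.optimize import least_squares
def fit(obs, rows, ):
    # rows: dict name->row ; in tool frame: axis dir u=(0, -s, c) ; angle th from level(0) to upright(90)
    C=cam("wrist",obs);T=rot(obs['orientation']);o=obs['tool_pos']
    pts={'tip':(0,157),'base':(0,131),'up':(18,131),'dn':(-18,131)}  # (n,z): n = normal side (up when level)
    def f(v):
        th,pz,py=v; out=[]
        u=np.array([0,-np.sin(th),np.cos(th)]); n=np.array([0,-np.cos(th),-np.sin(th)])
        for k,r in rows.items():
            q=np.array([0,py,pz])+n*pts[k][0]+u*(pts[k][1]-117)
            out.append(proj(C,o+T@q)[0,1]-r)
        return out
    s=least_squares(f,[1.0,0,-20]); return np.degrees(s.x[0]),s.x[1:],s.fun
E
python3 - <<'E'
from fit import *
o=bot.get_obs()
print(fit(o,{'tip':195,'base':245,'up':279,'dn':209}))
E
```

```text
(np.float64(27.06175125461128), array([ 11.969, -22.06 ]), array([ 0.205, -3.195,  1.326,  1.627]))
```

Emit:
{"op": "play_rows", "data": {"rows": [{"gripper": -0.288, "offset": [0, 0, 0], "spin": 0}, {"gripper": -0.293, "offset": [0, 0, 0], "spin": 0}, {"gripper": -0.293, "offset": [0, 0, 0], "spin": 0}]}}

```text
clock: 11.9
tool_pos: [438.5, 173.6, 104.3]
orientation: [-1.571, 0.0, 2.802]
contact_force: [0.6, 0.1, -2.8]
width: 55.4
```

```bash
python3 s.py
```

```text
11.9 [438.524 173.558 104.337] [ 0.553  0.076 -2.826] [-0.068  0.03   0.023] 55.38041372719214
```

Emit:
{"op": "play_rows", "data": {"rows": [{"gripper": -0.293, "offset": [0, 0, 0], "spin": 0}]}}

```text
clock: 12.0
tool_pos: [438.4, 173.5, 104.3]
orientation: [-1.571, -0.0, 2.802]
contact_force: [0.4, -0.6, -3.4]
width: 55.2
```

```bash
python3 s.py; python3 - <<'E'
from h import *
a=bot.snapshot("wrist"); cv2.imwrite("pics/w9.png",a[:,:,::-1])
E
```

```text
12.0 [438.416 173.473 104.285] [ 0.411 -0.616 -3.435] [-0.135  0.017 -0.008] 55.220666979331185
```

View pics/w9.png

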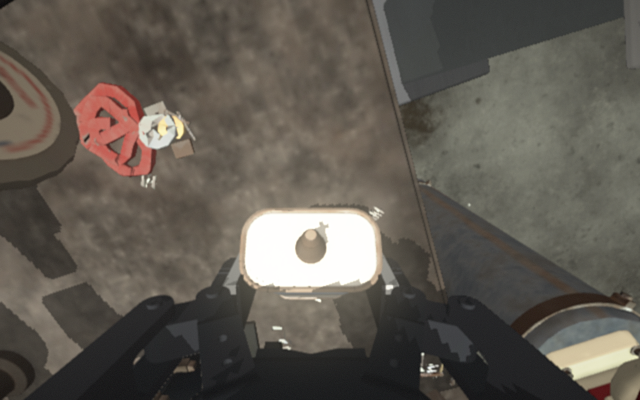

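```bash
python3 - <<'E'
from fit import *
o=bot.get_obs(); print(o['clock'],o['moment'],o['contact_force'])
print(fit(o,{'tip':236,'base':247,'up':288,'dn':209}))
E
```

```text
12.05 [-0.091  0.065  0.016] [-0.038  0.698 -3.86 ]
(np.float64(55.73204668840723), array([ 8.862, -5.528]), array([ 0.002, -0.032,  0.014,  0.015]))
```

Emit:
{"op": "play_rows", "data": {"rows": [{"gripper": -0.294, "offset": [0, 0, 0], "spin": 0}, {"gripper": -0.294, "offset": [0, 0, 0], "spin": 0}, {"gripper": -0.28, "offset": [0, 0, 0], "spin": 0}]}}

```text
clock: 12.35
tool_pos: [438.5, 173.5, 104.3]
orientation: [-1.571, 0.0, 2.802]
contact_force: [-0.1, -0.5, -3.6]
width: 55.6
```

```bash
python3 s.py; python3 - <<'E'
from h import *
a=bot.snapshot("wrist"); cv2.imwrite("pics/w10.png",a[:,:,::-1])
E
```

```text
12.35 [438.467 173.49  104.285] [-0.091 -0.525 -3.552] [-0.038 -0.057  0.   ] 55.6430315121952
```

View pics/w10.png

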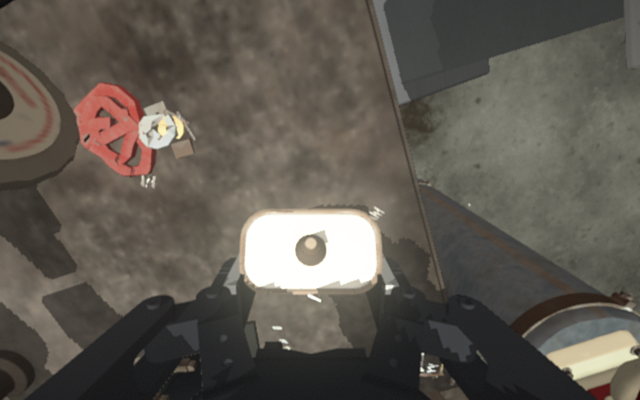

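Emit:
{"op": "play_rows", "data": {"rows": [{"gripper": -0.293, "offset": [0, 0, 0], "spin": 0}, {"gripper": -0.295, "offset": [0, 0, 0], "spin": 0}, {"gripper": -0.295, "offset": [0, 0, 0], "spin": 0}, {"gripper": -0.28, "offset": [0, 0, 0], "spin": 0}]}}

```text
clock: 12.8
tool_pos: [438.4, 173.4, 104.3]
orientation: [-1.571, -0.0, 2.802]
contact_force: [-0.2, -0.5, -3.3]
width: 55.0
```

```bash
python3 s.py; python3 - <<'E'
from h import *
a=bot.snapshot("wrist"); cv2.imwrite("pics/w11.png",a[:,:,::-1])
E
```

```text
12.8 [438.354 173.44  104.258] [-0.172 -0.528 -3.271] [-0.04   0.084 -0.006] 54.967717864287984
```

View pics/w11.png

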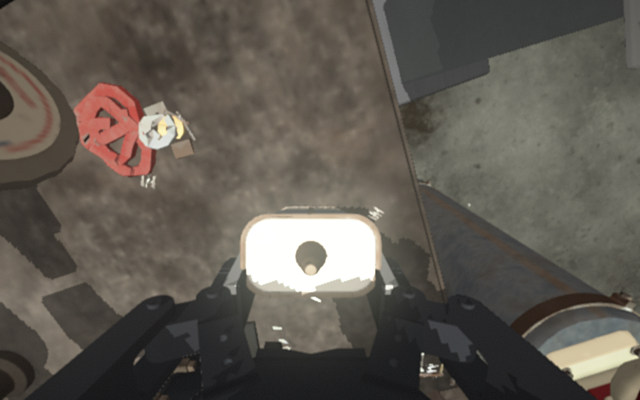

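```bash
python3 - <<'E'
from fit import *
o=bot.get_obs()
print(fit(o,{'tip':270,'base':254,'up':295,'dn':214}))
E
```

```text
(np.float64(75.22885035411804), array([11.881, -8.506]), array([-0.033,  0.498, -0.223, -0.234]))
```

Now about 75° from level and held. I'll lower gently until the bottom edge touches.

Emit:
{"op": "play_rows", "data": {"rows": [{"gripper": -0.27, "offset": [0, 3, 0], "spin": 0}, {"gripper": -0.27, "offset": [0, 2, 0], "spin": 0}, {"gripper": -0.27, "offset": [0, 0, 0], "spin": 0}]}}

```text
clock: 13.15
tool_pos: [439.8, 174.3, 102.8]
orientation: [-1.574, 0.003, 2.802]
contact_force: [-8.0, -1.2, 30.3]
width: 55.5
```

```bash
python3 s.py
```

```text
13.15 [439.837 174.332 102.785] [-8.041 -1.153 30.302] [-0.163  2.204 -0.023] 55.45416051379929
```

Emit:
{"op": "play_rows", "data": {"rows": [{"gripper": -0.27, "offset": [0, 2, 0], "spin": 0}, {"gripper": -0.27, "offset": [0, 2, 0], "spin": 0}, {"gripper": -0.27, "offset": [0, 0, 0], "spin": 0}]}}

```text
clock: 13.45
tool_pos: [441.7, 175.9, 101.7]
orientation: [-1.579, 0.006, 2.803]
contact_force: [-13.2, 0.2, 53.5]
width: 54.8
```

```bash
python3 s.py
```

```text
13.45 [441.712 175.91  101.714] [-13.176   0.159  53.48 ] [0.347 3.296 0.038] 54.75293698426623
```

Already touching: 53 N up on the wrist, which is more than I intended. I'm backing off and looking.

Emit:
{"op": "play_rows", "data": {"rows": [{"gripper": -0.27, "offset": [0, -5, 0], "spin": 0}, {"gripper": -0.27, "offset": [0, -2, 0], "spin": 0}, {"gripper": -0.27, "offset": [0, 0, 0], "spin": 0}]}}

```text
clock: 13.75
tool_pos: [438.7, 173.5, 102.4]
orientation: [-1.571, 0.001, 2.802]
contact_force: [-0.5, 0.6, 5.5]
width: 54.9
```

```bash
python3 s.py; python3 - <<'E'
from h import *
a=bot.snapshot("wrist"); b=bot.snapshot("scene"); c=bot.snapshot("top")
f=lambda b,x,y,w: cv2.resize(b[y:y+w,x:x+w,::-1],(320,320),interpolation=cv2.INTER_CUBIC)
cv2.imwrite("pics/w12.png",np.vstack([a[:,:,::-1][130:400],np.hstack([f(b,200,170,60),f(c,170,150,80)])]))
E
```

```text
13.75 [438.692 173.471 102.386] [-0.505  0.561  5.488] [-0.061  0.049  0.   ] 54.883714636948
```

View pics/w12.png

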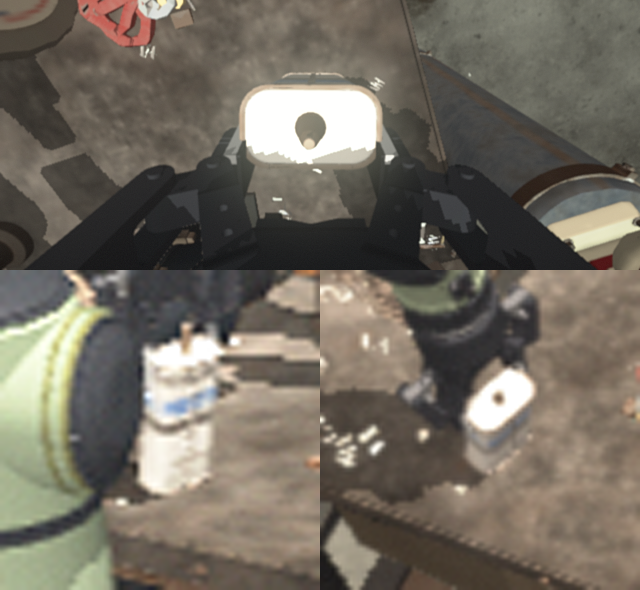

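```bash
python3 - <<'E'
from fit import *
o=bot.get_obs()
print(fit(o,{'tip':274,'base':257,'up':296,'dn':216}))
C=cam("wrist",o);T=rot(o['orientation'])
# predicted tilt from upright using only tip/base assuming z heights 157/131
p=pix2plane(C,[[310,273.5]],157)[0];q=pix2plane(C,[[311,257]],131)[0]; print(p,q,(p-o['tool_pos'])@T,(q-o['tool_pos'])@T)
E
```

```text
(np.float64(76.53950472188286), array([10.891, -7.845]), array([ 0.03 , -0.448,  0.201,  0.21 ]))
[429.252 150.378 157.   ] [431.339 157.497 131.   ] [  1.29  -54.65   25.027] [  1.705 -28.648  17.627]
```

The tin still leans about 15° toward the camera. I'll drag the top back with a light grip, so that friction at the bottom edge rights it.

Emit:
{"op": "play_rows", "data": {"rows": [{"gripper": -0.287, "offset": [0, 0, -3], "spin": 0}, {"gripper": -0.287, "offset": [0, 0.5, -5], "spin": 0}, {"gripper": -0.287, "offset": [0, 0.5, -5], "spin": 0}]}}

```text
clock: 14.2
tool_pos: [442.1, 185.8, 101.3]
orientation: [-1.57, -0.002, 2.802]
contact_force: [-3.4, -0.3, 8.9]
width: 55.1
```

```bash
python3 s.py; python3 - <<'E'
from h import *
a=bot.snapshot("wrist"); b=bot.snapshot("scene")
f=lambda b,x,y,w: cv2.resize(b[y:y+w,x:x+w,::-1],(320,320),interpolation=cv2.INTER_CUBIC)
cv2.imwrite("pics/w13.png",np.hstack([a[:,:,::-1][80:400,160:480],f(b,200,170,60)]))
E
```

```text
14.2 [442.054 185.775 101.284] [-3.393 -0.341  8.932] [-0.178  1.032  0.02 ] 55.10166807442933
```

View pics/w13.png

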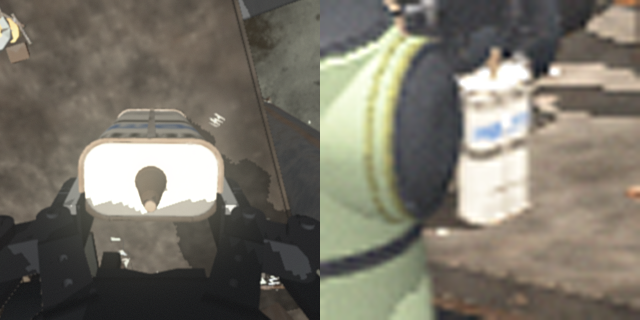

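Emit:
{"op": "play_rows", "data": {"rows": [{"gripper": -0.287, "offset": [0, 0.5, -5], "spin": 0}, {"gripper": -0.287, "offset": [0, 0.5, -5], "spin": 0}, {"gripper": -0.287, "offset": [0, 0, -3], "spin": 0}]}}

```text
clock: 14.6
tool_pos: [446.1, 197.8, 99.5]
orientation: [-1.569, -0.002, 2.802]
contact_force: [-2.4, -0.6, -0.1]
width: 55.1
```

```bash
python3 s.py; python3 - <<'E'
from h import *
a=bot.snapshot("wrist"); b=bot.snapshot("scene")
f=lambda b,x,y,w: cv2.resize(b[y:y+w,x:x+w,::-1],(320,320),interpolation=cv2.INTER_CUBIC)
cv2.imwrite("pics/w14.png",np.hstack([a[:,:,::-1][80:400,160:480],f(b,200,170,60)]))
E
```

```text
14.6 [446.052 197.769  99.502] [-2.381 -0.619 -0.127] [-0.429  0.462 -0.057] 55.11611075751614
```

View pics/w14.png

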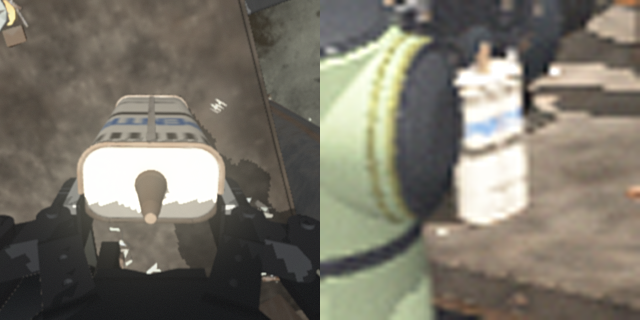

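```bash
sed -i "s/'dn':(-18,131)}/'dn':(-18,131),'fb':(-18,0)}/" fit.py; python3 - <<'E'
from fit import *
o=bot.get_obs()
print(fit(o,{'tip':298,'base':266,'up':301,'dn':224,'fb':177}))
print(fit(o,{'up':301,'dn':224,'fb':177}))
E
```

```text
(np.float64(86.8238742025463), array([ 11.934, -12.237]), array([-0.287, -1.308,  0.981,  0.794, -0.205]))
(np.float64(86.64756021302686), array([ 11.977, -11.59 ]), array([ 0.,  0., -0.]))
```

About 87°, nearly upright. One more nudge, then release gently.

Emit:
{"op": "play_rows", "data": {"rows": [{"gripper": -0.287, "offset": [0, 0.5, -4], "spin": 0}, {"gripper": -0.287, "offset": [0, 0.5, -2], "spin": 0}, {"gripper": -0.295, "offset": [0, 0, 0], "spin": 0}, {"gripper": -0.31, "offset": [0, 0, 0], "spin": 0}, {"gripper": -0.35, "offset": [0, 0, 0], "spin": 0}, {"gripper": -0.5, "offset": [0, 0, 0], "spin": 0}, {"gripper": -1, "offset": [0, 0, 0], "spin": 0}, {"gripper": -1, "offset": [0, 0, 0], "spin": 0}]}}

```text
clock: 15.5
tool_pos: [449.3, 203.7, 99.4]
orientation: [-1.571, 0.0, 2.802]
contact_force: [-0.6, 0.2, 0.0]
width: 85.3
```

```bash
python3 s.py; python3 - <<'E'
from h import *
a=bot.snapshot("wrist"); b=bot.snapshot("scene")
f=lambda b,x,y,w: cv2.resize(b[y:y+w,x:x+w,::-1],(320,320),interpolation=cv2.INTER_CUBIC)
cv2.imwrite("pics/w15.png",np.hstack([a[:,:,::-1][80:400,160:480],f(b,200,170,60)]))
E
```

```text
15.5 [449.275 203.69   99.439] [-0.585  0.196  0.023] [-0.053  0.01   0.09 ] 85.2651096994984
```

View pics/w15.png

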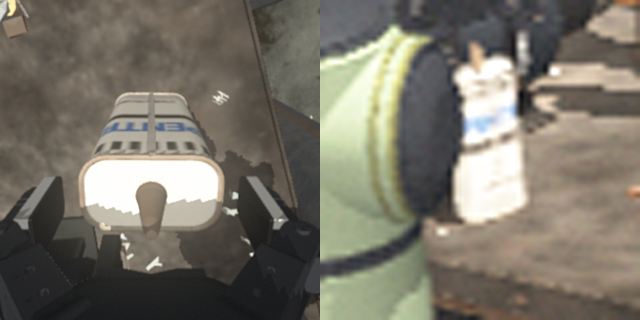

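It's standing. Rising for a clear look and the regrasp.

Emit:
{"op": "play_rows", "data": {"rows": [{"gripper": -1, "offset": [0, -15, 0], "spin": 0}, {"gripper": -1, "offset": [0, -30, 0], "spin": 0}, {"gripper": -1, "offset": [0, -40, 0], "spin": 0}, {"gripper": -1, "offset": [0, -40, 0], "spin": 0}, {"gripper": -1, "offset": [0, -40, 0], "spin": 0}, {"gripper": -1, "offset": [0, -35, 0], "spin": 0}, {"gripper": -1, "offset": [0, 0, 0], "spin": 0.14}, {"gripper": -1, "offset": [0, 0, 0], "spin": 0.14}, {"gripper": -1, "offset": [0, 0, 0], "spin": 0.14}, {"gripper": -1, "offset": [0, 0, 0], "spin": 0.14}, {"gripper": -1, "offset": [0, 0, 0], "spin": 0.14}, {"gripper": -1, "offset": [0, 0, 0], "spin": 0.14}, {"gripper": -1, "offset": [0, 0, 0], "spin": 0.14}, {"gripper": -1, "offset": [0, 0, 0], "spin": 0.14}, {"gripper": -1, "offset": [0, 0, 0], "spin": 0.14}, {"gripper": -1, "offset": [0, 0, 0], "spin": 0.14}, {"gripper": -1, "offset": [0, 0, 0], "spin": 0.14}, {"gripper": -1, "offset": [0, 0, 0], "spin": 0.03}, {"gripper": -1, "offset": [0, 0, 0], "spin": 0}]}}

```text
clock: 17.5
tool_pos: [449.0, 203.6, 299.2]
orientation: [-1.571, 0.0, 1.232]
contact_force: [-0.3, -0.1, -0.8]
width: 85.6
```

```bash
python3 s.py; python3 - <<'E'
from h import *
a=bot.snapshot("wrist"); cv2.imwrite("pics/w16.png",a[:,:,::-1])
E
```

```text
17.5 [449.022 203.641 299.246] [-0.333 -0.09  -0.846] [-0.002 -0.004 -0.027] 85.63563794009093
```

View pics/w16.png

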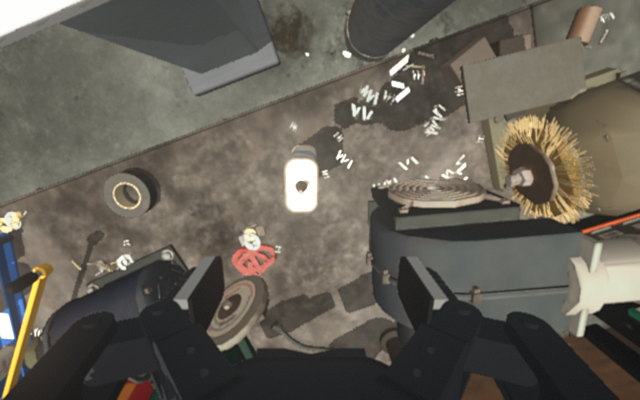

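```bash
python3 - <<'E'
from h import *
o=bot.get_obs(); C=cam("wrist",o); T=rot(o['orientation'])
im=bot.snapshot("wrist"); cv2.imwrite("pics/w17.png",cv2.resize(im[140:225,265:340,::-1],None,fx=7,fy=7,interpolation=cv2.INTER_CUBIC))
cand=cv2.inRange(im,(215,205,190),(255,255,255)); n,l,s,c=cv2.connectedComponentsWithStats(cand); k=l[170,302]; print(s[k],c[k])
cc,_=cv2.findContours((l==k).astype(np.uint8),0,2); r=cv2.minAreaRect(max(cc,key=cv2.contourArea)); print(r)
b=cv2.boxPoints(r); print((pix2plane(C,b,131)-o['tool_pos'])@T)
print((pix2plane(C,[r[0]],131)-o['tool_pos'])@T)
E
```

```text
[ 285  159   32   53 1434] [300.888 184.831]
((300.5, 185.0), (52.0, 31.0), 90.0)
[[-26.495 168.238  30.138]
 [  5.684 168.235  30.179]
 [  6.081 168.231 -26.69 ]
 [-27.831 168.234 -26.729]]
[[-10.635 168.235   2.47 ]]
```

View pics/w17.png

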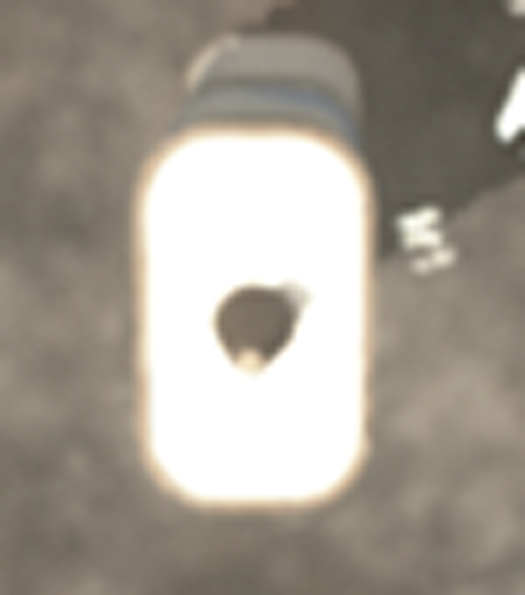

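Emit:
{"op": "play_rows", "data": {"rows": [{"gripper": -1, "offset": [-10, 20, 1], "spin": 0}, {"gripper": -1, "offset": [0, 40, 0], "spin": 0}, {"gripper": -1, "offset": [0, 25, 0], "spin": 0}, {"gripper": -1, "offset": [0, 0, 0], "spin": 0}]}}

```text
clock: 18.0
tool_pos: [442.3, 193.8, 211.2]
orientation: [-1.565, 0.004, 1.232]
contact_force: [-0.2, 0.4, -0.9]
width: 85.4
```

```bash
python3 s.py; python3 - <<'E'
from h import *
o=bot.get_obs(); C=cam("wrist",o);a=bot.snapshot("wrist"); T=rot(o['orientation']);cv2.imwrite("pics/w18.png",a[:,:,::-1])
print(proj(C,o['tool_pos']+T@np.array([0,o['tool_pos'][2]-131,0])))
E
```

```text
18.0 [442.278 193.796 211.233] [-0.247  0.449 -0.884] [-0.035  0.026  0.027] 85.41697038384683
[[310.627 214.091]]
```

View pics/w18.png

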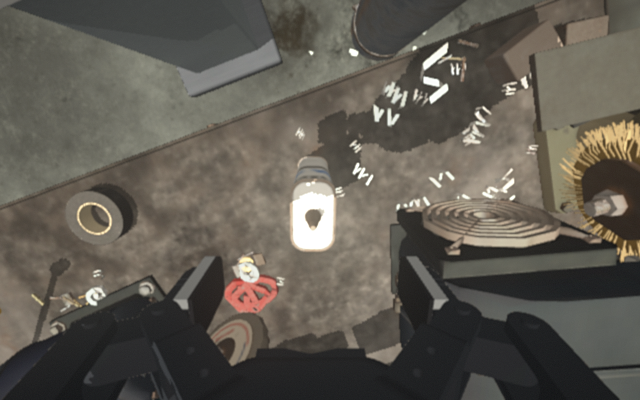

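Top face is centred at (313,215), within about 2 mm of the TCP line. Descending and gripping across the narrow side.

Emit:
{"op": "play_rows", "data": {"rows": [{"gripper": -1, "offset": [2, 35, 0], "spin": 0}, {"gripper": -1, "offset": [0, 35, 0], "spin": 0}, {"gripper": -1, "offset": [0, 28, 0], "spin": 0}, {"gripper": -1, "offset": [0, 16, 0], "spin": 0}, {"gripper": -1, "offset": [0, 2, 0], "spin": 0}, {"gripper": -1, "offset": [0, 0, 0], "spin": 0}]}}

```text
clock: 18.65
tool_pos: [446.6, 196.8, 99.5]
orientation: [-1.572, -0.001, 1.232]
contact_force: [-0.7, -0.0, -0.1]
width: 85.3
```

```bash
python3 s.py
```

```text
18.65 [446.634 196.788  99.517] [-0.676 -0.032 -0.115] [-0.002  0.031 -0.003] 85.3110107947995
```

Emit:
{"op": "play_rows", "data": {"rows": [{"gripper": 0, "offset": [0, 0, 0], "spin": 0}, {"gripper": 0, "offset": [0, 0, 0], "spin": 0}, {"gripper": 0, "offset": [0, 0, 0], "spin": 0}, {"gripper": 0.3, "offset": [0, 0, 0], "spin": 0}, {"gripper": 0.6, "offset": [0, 0, 0], "spin": 0}, {"gripper": 0.8, "offset": [0, 0, 0], "spin": 0}, {"gripper": 0.8, "offset": [0, 0, 0], "spin": 0}]}}

```text
clock: 19.35
tool_pos: [445.8, 196.1, 99.1]
orientation: [-1.572, 0.001, 1.232]
contact_force: [-1.3, -2.1, 5.6]
width: 31.3
```

```bash
python3 s.py; python3 - <<'E'
from h import *
a=bot.snapshot("wrist"); b=bot.snapshot("scene")
f=lambda b,x,y,w: cv2.resize(b[y:y+w,x:x+w,::-1],(320,320),interpolation=cv2.INTER_CUBIC)
cv2.imwrite("pics/w19.png",np.hstack([a[:,:,::-1][80:400,160:480],f(b,200,170,60)]))
E
```

```text
19.35 [445.824 196.077  99.076] [-1.35  -2.068  5.59 ] [-0.465  0.28   0.018] 31.25955459336953
```

View pics/w19.png

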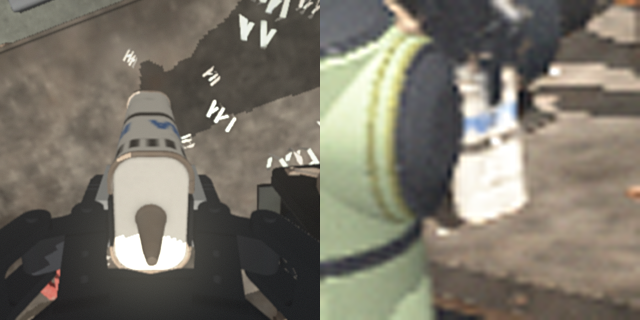

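Gripped at 31.3 mm. Next I'll lift, carry it past the motor on the robot's side, and stop beside the lane for a look at the mark.

Emit:
{"op": "play_rows", "data": {"rows": [{"gripper": 1, "offset": [0, -15, 0], "spin": 0}, {"gripper": 1, "offset": [0, -35, 0], "spin": 0}, {"gripper": 1, "offset": [0, -45, 0], "spin": 0}, {"gripper": 1, "offset": [0, -45, 0], "spin": 0}, {"gripper": 1, "offset": [0, -35, 0], "spin": 0}, {"gripper": 1, "offset": [0, -15, 0], "spin": 0}, {"gripper": 1, "offset": [-18.9, 0, -6.6], "spin": 0}, {"gripper": 1, "offset": [-33, 0, -11.6], "spin": 0}, {"gripper": 1, "offset": [-42.4, 0, -14.9], "spin": 0}, {"gripper": 1, "offset": [-42.4, 0, -14.9], "spin": 0}, {"gripper": 1, "offset": [-42.4, 0, -14.9], "spin": 0}, {"gripper": 1, "offset": [-42.4, 0, -14.9], "spin": 0}, {"gripper": 1, "offset": [-42.4, 0, -14.9], "spin": 0}, {"gripper": 1, "offset": [-42.4, 0, -14.9], "spin": 0}, {"gripper": 1, "offset": [-42.4, 0, -14.9], "spin": 0}, {"gripper": 1, "offset": [-42.4, 0, -14.9], "spin": 0}, {"gripper": 1, "offset": [-29.2, 0, -10.3], "spin": 0}, {"gripper": 1, "offset": [0, 0, 0], "spin": 0.082}, {"gripper": 1, "offset": [0, 0, 0], "spin": 0}]}}

```text
clock: 21.35
tool_pos: [444.4, -249.6, 287.5]
orientation: [-1.569, -0.001, 1.148]
contact_force: [-0.2, -0.1, -3.8]
width: 31.0
```

Emit:
{"op": "play_rows", "data": {"rows": [{"gripper": 1, "offset": [2, 0, -15], "spin": 0}, {"gripper": 1, "offset": [3, 0, -30], "spin": 0}, {"gripper": 1, "offset": [3, 0, -30], "spin": 0}, {"gripper": 1, "offset": [3, 0, -30], "spin": 0}, {"gripper": 1, "offset": [3, 0, -30], "spin": 0}, {"gripper": 1, "offset": [2, 0, -15], "spin": 0}, {"gripper": 1, "offset": [0, 0, 0], "spin": 0}]}}

```text
clock: 22.05
tool_pos: [590.0, -294.8, 286.8]
orientation: [-1.569, -0.001, 1.154]
contact_force: [-0.9, 0.5, -3.2]
width: 31.2
```

```bash
python3 s.py; python3 - <<'E'
from h import *
o=bot.get_obs(); print(o['joints'],o['orientation'])
a=bot.snapshot("wrist"); cv2.imwrite("pics/w20.png",a[:,:,::-1]); C=cam("wrist",o)
for n in ["place_mark","lane","bar","bar_knob","tin_red_white","tin_yellow","tin_red"]:
    for r in bot.regions_of(n,"wrist")[:2]:
        print(n,r['confidence'],r['uv'],r['pixels'].sum(),pix2plane(C,r['uv'],5)[0])
E
```

```text
22.05 [ 589.964 -294.848  286.85 ] [-0.897  0.51  -3.17 ] [ 0.009  0.054 -0.019] 31.184835392123727
[-0.575  0.517  0.241  1.296  0.    -0.158] [-1.569 -0.001  1.154]
place_mark 0.9 [233.6, 161.1] 701 [ 536.114 -390.374    5.   ]
place_mark 0.33 [207.3, 111.6] 3608 [ 462.248 -391.21     5.   ]
lane 0.93 [246.5, 123.3] 9082 [ 497.348 -349.663    5.   ]
bar 0.64 [314.5, 109.6] 2211 [ 518.603 -257.195    5.   ]
bar_knob 0.85 [311.1, 108.0] 2092 [ 514.856 -260.575    5.   ]
tin_red_white 0.65 [206.0, 112.3] 3560 [ 462.329 -393.273    5.   ]
tin_red_white 0.22 [246.5, 131.7] 8271 [ 507.322 -354.833    5.   ]
tin_yellow 0.7 [205.4, 111.9] 3674 [ 461.547 -393.759    5.   ]
tin_yellow 0.58 [202.3, 50.1] 3237 [ 393.822 -359.697    5.   ]
tin_red 0.67 [165.0, 286.5] 1916 [ 671.219 -588.247    5.   ]
tin_red 0.59 [219.6, 221.3] 2113 [ 608.142 -452.778    5.   ]
```

View pics/w20.png

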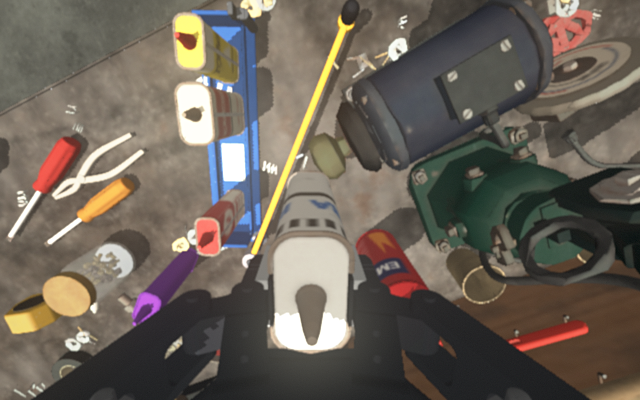

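```bash
python3 - <<'E'
from h import *
a=cv2.imread("pics/w20.png")
cv2.imwrite("pics/w20c.png",cv2.resize(a[0:260,160:270],None,fx=2.3,fy=2.3,interpolation=cv2.INTER_CUBIC))
cv2.imwrite("pics/w20m.png",cv2.resize(a[125:200,200:275],None,fx=8,fy=8,interpolation=cv2.INTER_CUBIC))
C=cam("top"); print(pix2plane(C,[[376.8,223.7]],5))
E
```

```text
[[ 545.448 -396.036    5.   ]]
```

View pics/w20m.png

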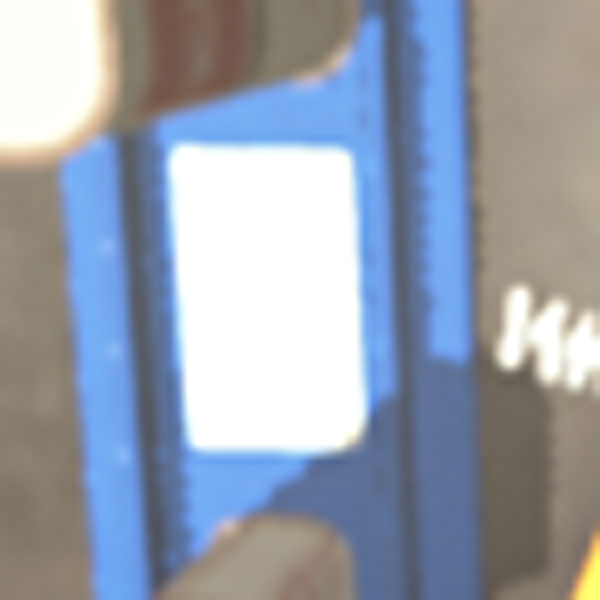

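View pics/w20c.png

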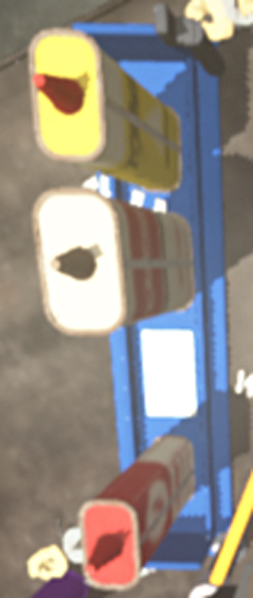

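```bash
python3 - <<'E'
from h import *
o=bot.get_obs(); C=cam("wrist",o); T=rot(o['orientation'])
uv=np.array([[170,146],[352,149],[366,445],[190,450]])/8+[200,125]
p=pix2plane(C,uv,5)[:,:2]; print(p)
print(np.linalg.norm(np.roll(p,-1,0)-p,axis=1)); m=p.mean(0); d=(p[2]+p[3]-p[0]-p[1]);print(m,np.degrees(np.arctan2(d[1],d[0])))
print(pix2plane(C,[uv.mean(0)],5))
# rail edges: right lane outer edge bottom z0, left
e=pix2plane(C,np.array([[470,0],[482,600]])/8+[200,125],0)[:,:2]; d=e[1]-e[0];print(np.degrees(np.arctan2(d[1],d[0])))
e=pix2plane(C,np.array([[385,100],[405,600]])/8+[200,125],19)[:,:2]; d=e[1]-e[0];print(np.degrees(np.arctan2(d[1],d[0])))
e=pix2plane(C,[[252,10],[258,245]],0)[:,:2]; d=e[1]-e[0];print(np.degrees(np.arctan2(d[1],d[0])))
print(cv2.solvePnP.__name__)
obj=np.array([[-26,15,5],[ -26,-15,5]])
m0=o['tool_pos'];print(m0,o['orientation'])
E
```

```text
[[ 505.085 -395.695]
 [ 518.552 -366.769]
 [ 566.664 -389.222]
 [ 554.428 -418.939]]
[31.908 53.093 32.137 54.544]
[ 536.182 -392.656] -25.122277974100484
[[ 535.731 -392.444    5.   ]]
-25.7527091515513
-25.19599612122487
-25.640263605118857
solvePnP
[ 588.063 -295.531  288.82 ] [-1.571  0.     1.15 ]
```

```bash
python3 - <<'E'
from h import *
o=bot.get_obs(); C=cam("wrist",o); T=rot(o['orientation'])
for uv,h in (([311,340],58),([311,295],32),([311,229],32),([308,172],-99)):
    print((pix2plane(C,[uv],o['tool_pos'][2]+h)-o['tool_pos'])@T)
E
```

```text
[[ -0.243 -58.001   2.433]]
[[ -0.165 -32.001   2.47 ]]
[[ -0.227 -32.011  32.397]]
[[-2.278 98.99  29.821]]
```

Mark is at (536,-393) and the lane direction is -25.4°. The tin's centre sits about 2.4 mm along tool z from the TCP. Moving over the place and partly down.

Emit:
{"op": "play_rows", "data": {"rows": [{"gripper": 1, "offset": [0, 0, 0], "spin": 0.022}, {"gripper": 1, "offset": [-15, 0, 0.8], "spin": 0}, {"gripper": 1, "offset": [-30, 0, 1], "spin": 0}, {"gripper": 1, "offset": [-30, 0, 1], "spin": 0}, {"gripper": 1, "offset": [-25, 0, 0], "spin": 0}, {"gripper": 1, "offset": [-10, 0, 0], "spin": 0}, {"gripper": 1, "offset": [0, 0, 0], "spin": 0}, {"gripper": 1, "offset": [0, 0, 0], "spin": 0}]}}

```text
clock: 23.25
tool_pos: [539.0, -393.5, 288.2]
orientation: [-1.571, -0.001, 1.128]
contact_force: [-0.0, 0.3, -2.6]
width: 31.3
```

```bash
python3 s.py; python3 - <<'E'
from h import *
o=bot.get_obs();print(o['orientation'])
a=bot.snapshot("wrist"); cv2.imwrite("pics/w21.png",a[:,:,::-1])
b=bot.snapshot("scene"); c=bot.snapshot("top")
f=lambda b,x,y,w: cv2.resize(b[y:y+w,x:x+w,::-1],(400,400),interpolation=cv2.INTER_CUBIC)
cv2.imwrite("pics/st21.png",np.hstack([f(b,300,170,100),f(c,310,160,110)]))
E
```

```text
23.25 [ 538.952 -393.55   288.218] [-0.003  0.345 -2.612] [ 0.016 -0.014 -0.004] 31.27876702344239
[-1.571 -0.001  1.128]
```

View pics/w21.png

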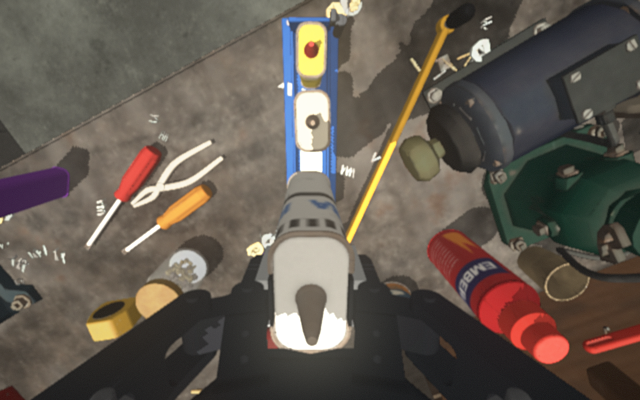

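View pics/st21.png

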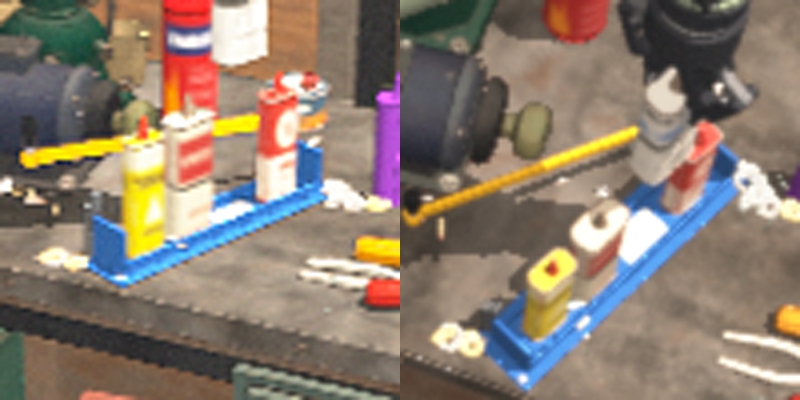

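```bash
python3 - <<'E'
from h import *
o=bot.get_obs(); C=cam("wrist",o); T=rot(o['orientation'])
a=cv2.imread("pics/w21.png"); cv2.imwrite("pics/w21c.png",cv2.resize(a[120:220,270:355],None,fx=6,fy=6,interpolation=cv2.INTER_CUBIC)); cv2.imwrite("pics/w21d.png",cv2.resize(a[5:115,270:355],None,fx=6,fy=5.4,interpolation=cv2.INTER_CUBIC))
E
```

```text
(no output)
```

View pics/w21c.png

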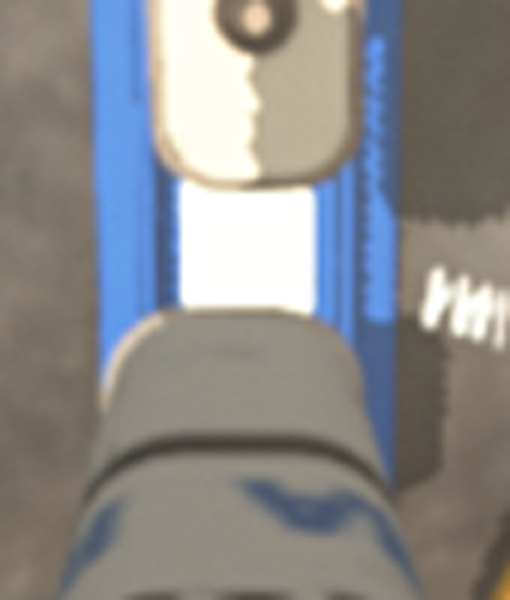

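View pics/w21d.png

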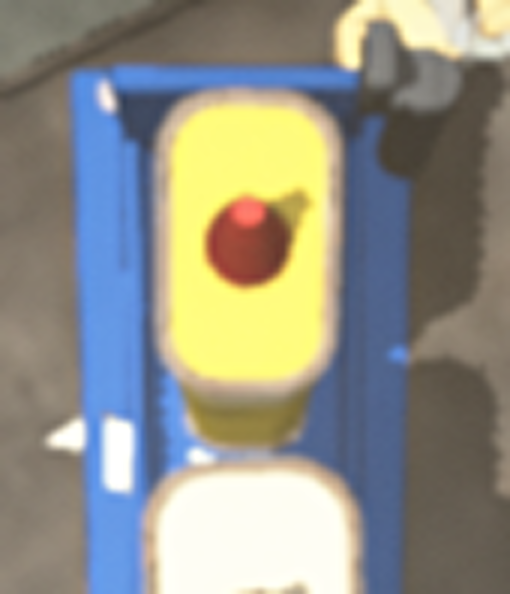

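Lane and mark are centred at column 311.3, and the tin bottom at 309.3, so I'll shift about +1.5 mm and descend to just above the rails.

Emit:
{"op": "play_rows", "data": {"rows": [{"gripper": 1, "offset": [1.5, 20, 0], "spin": 0}, {"gripper": 1, "offset": [0, 35, 0], "spin": 0}, {"gripper": 1, "offset": [0, 40, 0], "spin": 0}, {"gripper": 1, "offset": [0, 35, 0], "spin": 0}, {"gripper": 1, "offset": [0, 20, 0], "spin": 0}, {"gripper": 1, "offset": [0, 8, 0], "spin": 0}, {"gripper": 1, "offset": [0, 0, 0], "spin": 0}, {"gripper": 1, "offset": [0, 0, 0], "spin": 0}]}}

```text
clock: 24.2
tool_pos: [540.6, -392.8, 131.7]
orientation: [-1.573, 0.001, 1.129]
contact_force: [-0.4, -0.7, -2.5]
width: 31.3
```

```bash
python3 s.py; python3 - <<'E'
from h import *
o=bot.get_obs();print(o['orientation'])
a=bot.snapshot("wrist"); 
cv2.imwrite("pics/w22.png",a[:,:,::-1])
b=bot.snapshot("scene"); c=bot.snapshot("top")
f=lambda b,x,y,w: cv2.resize(b[y:y+w,x:x+w,::-1],(400,400),interpolation=cv2.INTER_CUBIC)
cv2.imwrite("pics/st22.png",np.hstack([f(b,320,180,60),f(c,340,180,70)]))
E
```

```text
24.2 [ 540.579 -392.808  131.728] [-0.392 -0.721 -2.498] [-0.039 -0.071 -0.003] 31.263360274325887
[-1.573  0.001  1.129]
```

View pics/w22.png

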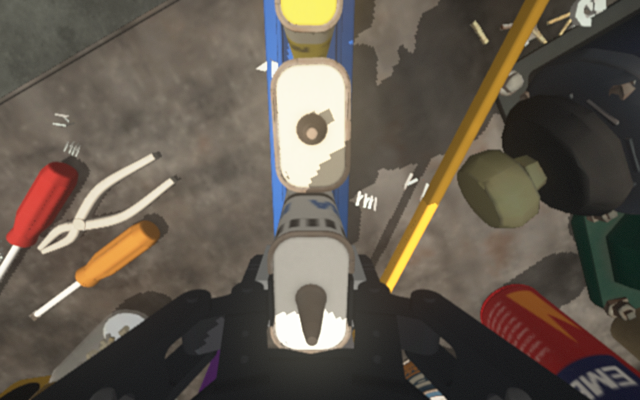

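View pics/st22.png

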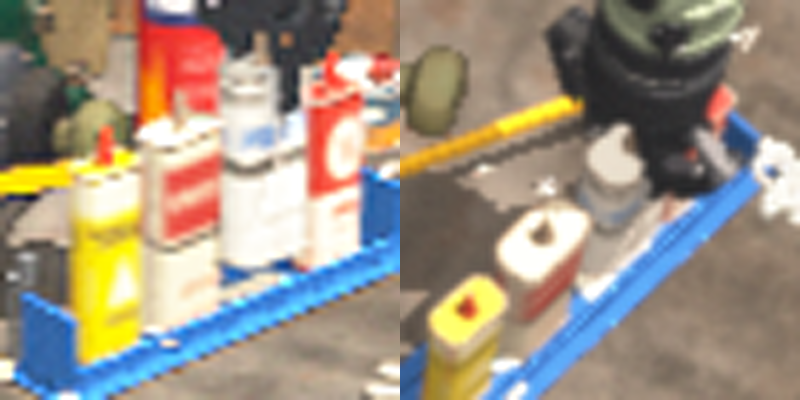

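Emit:
{"op": "play_rows", "data": {"rows": [{"gripper": 1, "offset": [0, 6, 0], "spin": 0}, {"gripper": 1, "offset": [0, 6, 0], "spin": 0}, {"gripper": 1, "offset": [0, 4, 0], "spin": 0}, {"gripper": 1, "offset": [0, 0, 0], "spin": 0}]}}

```text
clock: 24.75
tool_pos: [538.9, -392.0, 113.1]
orientation: [-1.569, -0.001, 1.128]
contact_force: [0.3, 0.8, -3.3]
width: 31.6
```

```bash
python3 s.py
```

```text
24.75 [ 538.881 -392.036  113.077] [ 0.341  0.809 -3.301] [0.001 0.034 0.037] 31.572130975915186
```

Emit:
{"op": "play_rows", "data": {"rows": [{"gripper": 1, "offset": [0, 3, 0], "spin": 0}, {"gripper": 1, "offset": [0, 2, 0], "spin": 0}, {"gripper": 1, "offset": [0, 0, 0], "spin": 0}]}}

```text
clock: 25.05
tool_pos: [539.4, -392.4, 108.9]
orientation: [-1.57, -0.0, 1.128]
contact_force: [0.0, -0.3, -3.4]
width: 31.6
```

```bash
python3 s.py
```

```text
25.05 [ 539.358 -392.427  108.884] [ 0.037 -0.314 -3.361] [0.004 0.017 0.008] 31.612614723955065
```

The bottom is below the rail tops with no contact. The last few millimetres follow slowly.

Emit:
{"op": "play_rows", "data": {"rows": [{"gripper": 1, "offset": [0, 2, 0], "spin": 0}, {"gripper": 1, "offset": [0, 1, 0], "spin": 0}, {"gripper": 1, "offset": [0, 0, 0], "spin": 0}]}}

```text
clock: 25.35
tool_pos: [539.4, -392.5, 106.1]
orientation: [-1.571, -0.0, 1.128]
contact_force: [1.1, 0.4, -3.2]
width: 31.2
```

```bash
python3 s.py
```

```text
25.35 [ 539.444 -392.476  106.107] [ 1.076  0.365 -3.176] [-0.027  0.039 -0.031] 31.197419142974294
```

Emit:
{"op": "play_rows", "data": {"rows": [{"gripper": 1, "offset": [0, 1, 0], "spin": 0}, {"gripper": 1, "offset": [0, 0, 0], "spin": 0}]}}

```text
clock: 25.55
tool_pos: [539.5, -392.5, 105.2]
orientation: [-1.571, -0.0, 1.128]
contact_force: [0.0, 0.1, -2.7]
width: 31.2
```

```bash
python3 s.py
```

```text
25.55 [ 539.518 -392.513  105.188] [ 0.03   0.062 -2.727] [-0.042  0.031 -0.012] 31.16474596076932
```

Emit:
{"op": "play_rows", "data": {"rows": [{"gripper": 1, "offset": [0, 1, 0], "spin": 0}, {"gripper": 1, "offset": [0, 0, 0], "spin": 0}]}}

```text
clock: 25.75
tool_pos: [539.5, -392.6, 104.2]
orientation: [-1.571, 0.0, 1.128]
contact_force: [0.5, -0.8, -3.1]
width: 31.1
```

```bash
python3 s.py
```

```text
25.75 [ 539.542 -392.587  104.213] [ 0.55  -0.791 -3.073] [-0.013  0.031 -0.03 ] 31.13472782610959
```

Emit:
{"op": "play_rows", "data": {"rows": [{"gripper": 1, "offset": [0, 1, 0], "spin": 0}, {"gripper": 1, "offset": [0, 0, 0], "spin": 0}]}}

```text
clock: 25.95
tool_pos: [539.6, -392.7, 104.1]
orientation: [-1.571, 0.0, 1.128]
contact_force: [-2.2, 0.2, 4.1]
width: 31.4
```

```bash
python3 s.py
```

```text
25.95 [ 539.648 -392.683  104.12 ] [-2.242  0.21   4.064] [0.386 0.437 0.032] 31.394735113316667
```

Floor contact at TCP z = 104, as expected. Releasing gently and rising.

Emit:
{"op": "play_rows", "data": {"rows": [{"gripper": 0.25, "offset": [0, 0, 0], "spin": 0}, {"gripper": 0.2, "offset": [0, 0, 0], "spin": 0}, {"gripper": 0.1, "offset": [0, 0, 0], "spin": 0}, {"gripper": -0.2, "offset": [0, 0, 0], "spin": 0}, {"gripper": -0.5, "offset": [0, 0, 0], "spin": 0}, {"gripper": -0.5, "offset": [0, 0, 0], "spin": 0}, {"gripper": -0.5, "offset": [0, 0, 0], "spin": 0}]}}

```text
clock: 26.65
tool_pos: [539.6, -392.5, 103.2]
orientation: [-1.571, -0.0, 1.128]
contact_force: [-0.5, 0.3, -0.4]
width: 64.1
```

```bash
python3 s.py; python3 - <<'E'
from h import *
a=bot.snapshot("wrist"); b=bot.snapshot("scene"); c=bot.snapshot("top")
f=lambda b,x,y,w: cv2.resize(b[y:y+w,x:x+w,::-1],(320,320),interpolation=cv2.INTER_CUBIC)
cv2.imwrite("pics/w23.png",np.vstack([a[150:400,:,::-1],np.hstack([f(b,320,180,60),f(c,340,180,70)])]))
E
```

```text
26.65 [ 539.553 -392.495  103.219] [-0.478  0.266 -0.391] [ 0.029 -0.023 -0.028] 64.08290464064257
```

View pics/w23.png

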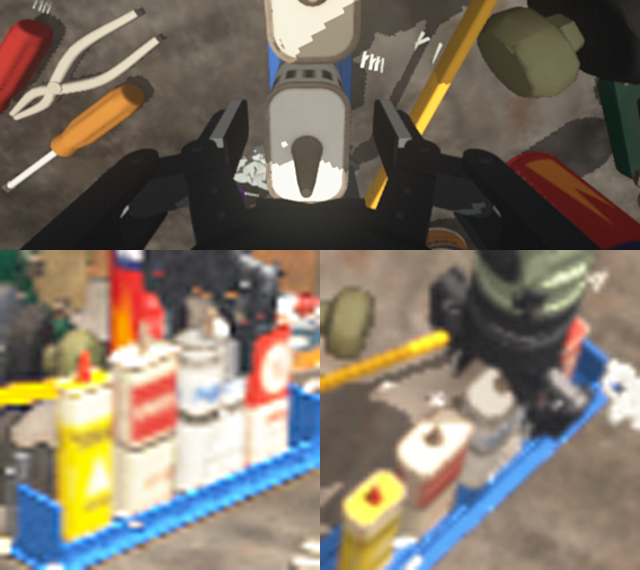

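Standing in its place between its neighbours. Rising clear, then looking at the bar.

Emit:
{"op": "play_rows", "data": {"rows": [{"gripper": -0.5, "offset": [0, -15, 0], "spin": 0}, {"gripper": -0.5, "offset": [0, -30, 0], "spin": 0}, {"gripper": -0.5, "offset": [0, -45, 0], "spin": 0}, {"gripper": -0.5, "offset": [0, -45, 0], "spin": 0}, {"gripper": 1, "offset": [0, -35, 0], "spin": 0}, {"gripper": 1, "offset": [15, -10, 15], "spin": 0}, {"gripper": 1, "offset": [25, 0, 25], "spin": 0}, {"gripper": 1, "offset": [30, 0, 30], "spin": 0}, {"gripper": 1, "offset": [25, 0, 25], "spin": 0}, {"gripper": 1, "offset": [10, 0, 10], "spin": 0}, {"gripper": 1, "offset": [0, 0, 0], "spin": 0}, {"gripper": 1, "offset": [0, 0, 0], "spin": 0}]}}

```text
clock: 28.0
tool_pos: [490.3, -253.5, 283.6]
orientation: [-1.572, 0.001, 1.128]
contact_force: [-0.0, -0.1, -0.1]
width: 0.2
```

```bash
python3 s.py; python3 - <<'E'
from h import *
o=bot.get_obs(); print(o['orientation'])
a=bot.snapshot("wrist"); cv2.imwrite("pics/w24.png",a[:,:,::-1]); C=cam("wrist",o)
for n in ["bar","bar_knob"]:
    for r in bot.regions_of(n,"wrist")[:2]:
        print(n,r['confidence'],r['uv'],r['pixels'].sum())
E
```

```text
28.0 [ 490.285 -253.529  283.618] [-0.032 -0.059 -0.075] [-0.03   0.002 -0.029] 0.163832518364125
[-1.572  0.001  1.128]
bar 0.97 [326.1, 174.8] 1131
bar_knob 0.82 [325.1, 167.8] 1236
```

View pics/w24.png

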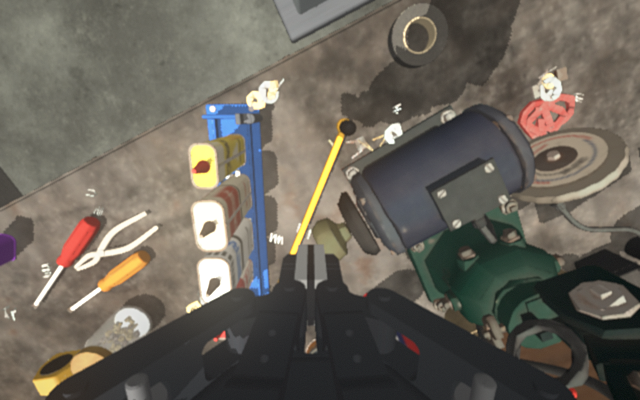

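```bash
python3 - <<'E'
from h import *
o=bot.get_obs(); C=cam("wrist",o)
o2=dict(tool_pos=np.array([588.06,-295.53,288.8]),orientation=np.array([-1.571,0,1.15])); C2=cam("wrist",o2)
def tri(a,b):
    M=[];v=[]
    for (K,Rm,t),uv in ((C,a),(C2,b)):
        d=Rm@np.linalg.inv(K)@np.array([*uv,1]); d/=np.linalg.norm(d); P=np.eye(3)-np.outer(d,d); M.append(P); v.append(P@t)
    return np.linalg.solve(sum(M),sum(v))
print("motor plate",tri((437,199),(450,76)),tri((497,165),(506,45)))
kn=pix2plane(C,[[348,127]],122)[0]; print("knob",kn, "tri",tri((348,127),(349,13)))
lx=np.array([.9035,-.4289]); ly=np.array([.4289,.9035]); m=np.array([536.2,-392.7])
pv=m+34*ly+117.5*lx; print("pivot",pv)
d=kn[:2]-pv; print("r",np.linalg.norm(d)); th=np.arctan2(-(d@(-ly)), -(d@lx)); print("angle", np.arctan2(d@ly,-(d@lx)))
# bar line in image at z=80
l=pix2plane(C,[[343,135],[296,250]],80)[:,:2]; dd=l[0]-l[1]; print(l,np.arctan2(dd@ly,-(dd@lx)))
print("motor near edge at z50:",pix2plane(C,[[357,175],[345,165],[400,147],[455,110]],60)[:,:2])
im=cv2.imread("pics/w24.png"); cv2.imwrite("pics/w24c.png",cv2.resize(im[90:220,290:470],None,fx=4,fy=4,interpolation=cv2.INTER_CUBIC))
E
```

```text
motor plate [ 538.49  -149.151  164.751] [536.799 -87.065 147.512]
knob [ 449.249 -194.053  122.   ] tri [ 450.588 -193.171  104.106]
pivot [ 656.944 -412.377]
r 301.3345650206512
angle 0.3671307242482447
[[ 458.785 -198.732]
 [ 563.932 -309.467]] 0.3680662704095819
motor near edge at z50: [[ 512.916 -201.042]
 [ 495.069 -209.542]
 [ 503.451 -140.823]
 [ 490.796  -68.011]]
```

View pics/w24c.png

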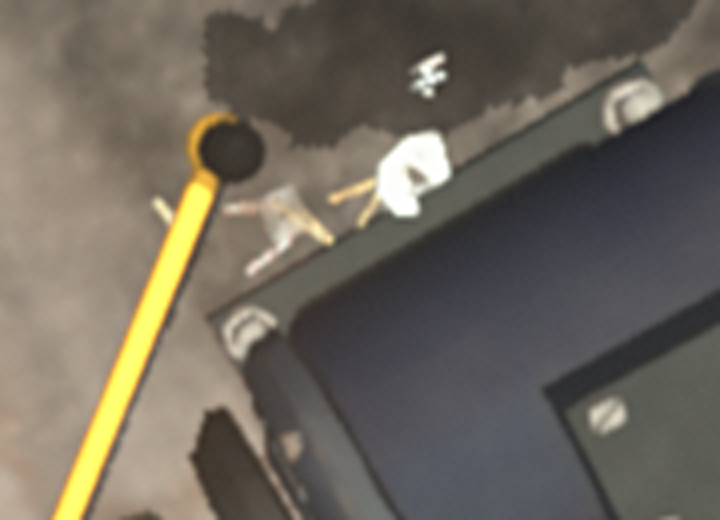

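The bar is open about 0.37 rad, with its knob at (449,-194) and its pivot at about (657,-412). The motor top is near z 165, so I'll push from outside with closed fingers at TCP z of about 100. The first stage uses the present yaw. Then I'll turn 90° so the knuckles stay clear of the yellow tin.

Emit:
{"op": "play_rows", "data": {"rows": [{"gripper": 1, "offset": [20, 0, 18.6], "spin": 0}, {"gripper": 1, "offset": [22.7, 0, 18.5], "spin": 0}, {"gripper": 1, "offset": [20, 0, 18.5], "spin": 0}, {"gripper": 1, "offset": [0, 20, 0], "spin": 0}, {"gripper": 1, "offset": [0, 40, 0], "spin": 0}, {"gripper": 1, "offset": [0, 40, 0], "spin": 0}, {"gripper": 1, "offset": [0, 40, 0], "spin": 0}, {"gripper": 1, "offset": [0, 20, 0], "spin": 0}, {"gripper": 1, "offset": [0, 0, 0], "spin": 0}]}}

```text
clock: 29.05
tool_pos: [464.3, -171.9, 120.1]
orientation: [-1.564, -0.0, 1.127]
contact_force: [-0.1, 0.7, 0.1]
width: -0.1
```

```bash
python3 s.py; python3 - <<'E'
from h import *
a=bot.snapshot("wrist"); cv2.imwrite("pics/w25.png",a[:,:,::-1])
E
```

```text
29.05 [ 464.296 -171.858  120.092] [-0.099  0.674  0.051] [-0.016 -0.073  0.021] -0.08394554549441738
```

View pics/w25.png

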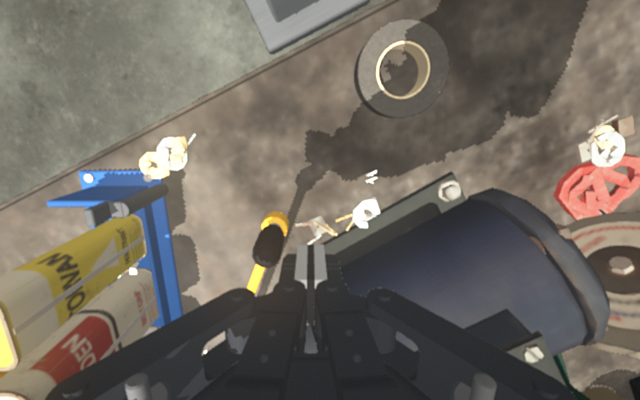

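The fingertips (312,250) are outside the knob (270,240) and clear. Descending 20 mm and pushing the first part of the arc.

Emit:
{"op": "play_rows", "data": {"rows": [{"gripper": 1, "offset": [0, 12, 0], "spin": 0}, {"gripper": 1, "offset": [0, 10, 0], "spin": 0}, {"gripper": 1, "offset": [0, 0, 0], "spin": 0}]}}

```text
clock: 29.4
tool_pos: [465.9, -172.1, 100.6]
orientation: [-1.57, -0.0, 1.128]
contact_force: [-0.0, -0.3, 0.9]
width: -0.1
```

```bash
python3 s.py
```

```text
29.4 [ 465.895 -172.126  100.562] [-0.032 -0.342  0.887] [ 0.029  0.016 -0.016] -0.12385255991474177
```

Emit:
{"op": "play_rows", "data": {"rows": [{"gripper": 1, "offset": [-8, 0, 2], "spin": 0}, {"gripper": 1, "offset": [-12.7, 0, 5.4], "spin": 0}, {"gripper": 1, "offset": [-12.7, 0, 5.4], "spin": 0}, {"gripper": 1, "offset": [-13.2, 0, 4.1], "spin": 0}, {"gripper": 1, "offset": [-13.2, 0, 4.1], "spin": 0}, {"gripper": 1, "offset": [0, 0, 0], "spin": 0}]}}

```text
clock: 30.0
tool_pos: [420.3, -218.8, 101.5]
orientation: [-1.571, 0.001, 1.125]
contact_force: [0.6, 0.1, 0.6]
width: -0.3
```

```bash
python3 s.py; python3 - <<'E'
from h import *
a=bot.snapshot("wrist"); cv2.imwrite("pics/w26.png",a[:,:,::-1])
E
```

```text
30.0 [ 420.334 -218.788  101.45 ] [0.56  0.064 0.636] [0.048 0.036 0.011] -0.29518536117082594
```

View pics/w26.png

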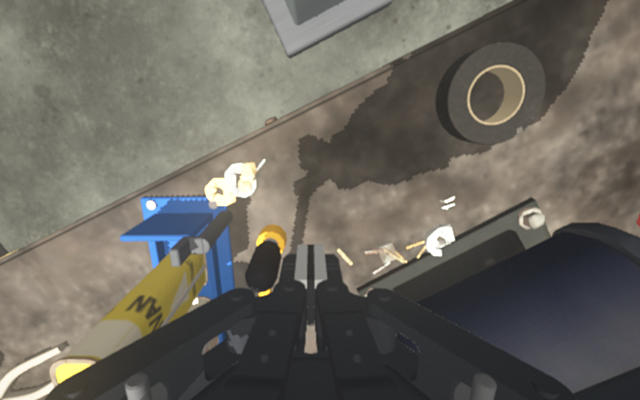

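The bar follows at under 1 N. Backing off, turning 90° and finishing the push.

Emit:
{"op": "play_rows", "data": {"rows": [{"gripper": 1, "offset": [20, 0, 0], "spin": 0}, {"gripper": 1, "offset": [5, 0, 0], "spin": -0.143}, {"gripper": 1, "offset": [0, 0, 0], "spin": -0.143}, {"gripper": 1, "offset": [0, 0, 0], "spin": -0.143}, {"gripper": 1, "offset": [0, 0, 0], "spin": -0.143}, {"gripper": 1, "offset": [0, 0, 0], "spin": -0.143}, {"gripper": 1, "offset": [0, 0, 0], "spin": -0.143}, {"gripper": 1, "offset": [0, 0, 0], "spin": -0.143}, {"gripper": 1, "offset": [0, 0, 0], "spin": -0.143}, {"gripper": 1, "offset": [0, 0, 0], "spin": -0.143}, {"gripper": 1, "offset": [0, 0, 0], "spin": -0.143}, {"gripper": 1, "offset": [0, 0, 0], "spin": -0.143}, {"gripper": 1, "offset": [0, 0, 0], "spin": 0}]}}

```text
clock: 31.35
tool_pos: [432.6, -194.4, 101.3]
orientation: [-1.571, -0.0, 2.701]
contact_force: [-0.2, -0.2, 0.0]
width: 0.2
```

```bash
python3 s.py; python3 - <<'E'
from h import *
o=bot.get_obs(); pv=np.array([656.9,-412.4]); d=o['tool_pos'][:2]-pv; print(o['orientation'],'y',d@[.4289,.9035],'x',d@[.9035,-.4289])
a=bot.snapshot("wrist"); cv2.imwrite("pics/w27.png",a[:,:,::-1])
E
```

```text
31.35 [ 432.565 -194.448  101.251] [-0.153 -0.196  0.048] [0.059 0.045 0.029] 0.20518214787786784
[-1.571 -0.     2.701] y 100.70287083466418 x -296.1663346185563
```

View pics/w27.png

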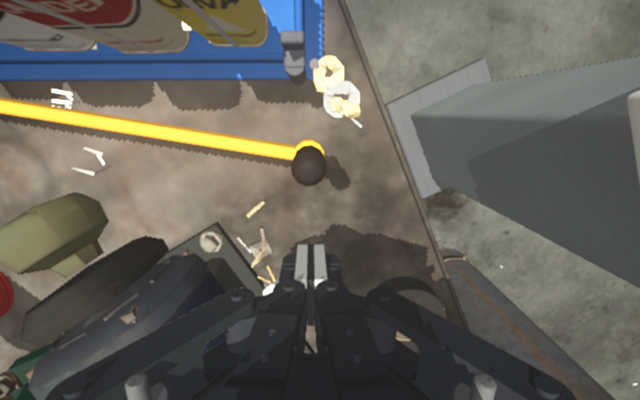

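The knob (308,167) is straight ahead of the fingertips (312,250), and the bar is nearly parallel to the lane. Pushing along +z.

Emit:
{"op": "play_rows", "data": {"rows": [{"gripper": 1, "offset": [0, 0, 12], "spin": 0}, {"gripper": 1, "offset": [0, 0, 13], "spin": 0}, {"gripper": 1, "offset": [0, 0, 12], "spin": 0}, {"gripper": 1, "offset": [0, 0, 12], "spin": 0}, {"gripper": 1, "offset": [0, 0, 12], "spin": 0}, {"gripper": 1, "offset": [0, 0, 6], "spin": 0}, {"gripper": 1, "offset": [0, 0, 3], "spin": 0}, {"gripper": 1, "offset": [0, 0, 0], "spin": 0}]}}

```text
clock: 32.2
tool_pos: [402.4, -258.4, 101.3]
orientation: [-1.571, 0.0, 2.7]
contact_force: [-0.6, 1.2, -0.5]
width: -0.0
```

```bash
python3 s.py; python3 - <<'E'
from h import *
o=bot.get_obs(); pv=np.array([656.9,-412.4]); d=o['tool_pos'][:2]-pv; print(o['orientation'],'y',d@[.4289,.9035],'x',d@[.9035,-.4289])
a=bot.snapshot("wrist"); cv2.imwrite("pics/w28.png",a[:,:,::-1])
E
```

```text
32.2 [ 402.439 -258.44   101.287] [-0.563  1.237 -0.523] [-0.001 -0.042 -0.008] -0.024396391206178078
[-1.571  0.     2.7  ] y 29.96441492829201 x -295.93857407375015
```

View pics/w28.png

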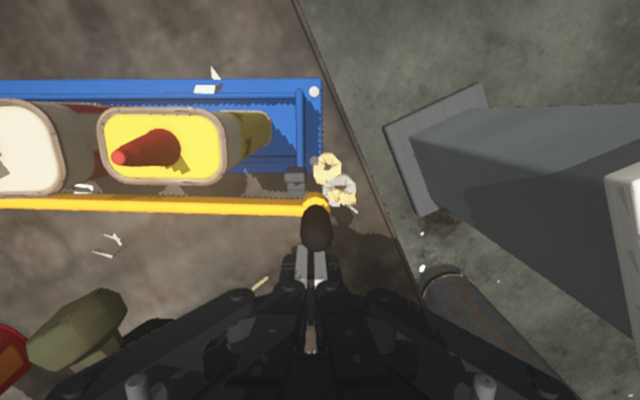

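Nearly shut. I'll step in slowly, watching the force.

Emit:
{"op": "play_rows", "data": {"rows": [{"gripper": 1, "offset": [0, 0, 3], "spin": 0}, {"gripper": 1, "offset": [0, 0, 2], "spin": 0}, {"gripper": 1, "offset": [0, 0, 0], "spin": 0}]}}

```text
clock: 32.55
tool_pos: [400.4, -262.5, 101.3]
orientation: [-1.571, -0.0, 2.701]
contact_force: [-0.4, -0.9, -0.8]
width: -0.0
```

```bash
python3 s.py
```

```text
32.55 [ 400.428 -262.481  101.27 ] [-0.381 -0.864 -0.75 ] [ 0.047 -0.008  0.042] -0.04779935302603078
```

Emit:
{"op": "play_rows", "data": {"rows": [{"gripper": 1, "offset": [0, 0, 2], "spin": 0}, {"gripper": 1, "offset": [0, 0, 1], "spin": 0}, {"gripper": 1, "offset": [0, 0, 0], "spin": 0}]}}

```text
clock: 32.85
tool_pos: [399.1, -265.3, 101.3]
orientation: [-1.571, 0.0, 2.701]
contact_force: [-0.2, 0.9, -0.5]
width: -0.0
```

```bash
python3 s.py
```

```text
32.85 [ 399.092 -265.323  101.293] [-0.206  0.927 -0.48 ] [ 0.047 -0.025 -0.014] -0.00697512937670349
```

Emit:
{"op": "play_rows", "data": {"rows": [{"gripper": 1, "offset": [0, 0, 2], "spin": 0}, {"gripper": 1, "offset": [0, 0, 0], "spin": 0}]}}

```text
clock: 33.05
tool_pos: [398.2, -267.2, 101.3]
orientation: [-1.571, 0.0, 2.701]
contact_force: [0.4, 0.3, 0.3]
width: -0.1
```

```bash
python3 s.py
```

```text
33.05 [ 398.213 -267.231  101.278] [0.449 0.343 0.262] [-0.045 -0.01  -0.019] -0.13140540066539463
```

Emit:
{"op": "play_rows", "data": {"rows": [{"gripper": 1, "offset": [0, 0, 2], "spin": 0}, {"gripper": 1, "offset": [0, 0, 0], "spin": 0}]}}

```text
clock: 33.25
tool_pos: [397.6, -268.4, 101.3]
orientation: [-1.572, 0.0, 2.701]
contact_force: [1.4, 2.4, -0.2]
width: 0.1
```

```bash
python3 s.py
```

```text
33.25 [ 397.647 -268.401  101.279] [ 1.367  2.386 -0.151] [ 0.531 -0.261 -0.011] 0.05342035936639848
```

Emit:
{"op": "play_rows", "data": {"rows": [{"gripper": 1, "offset": [0, 0, 1.5], "spin": 0}, {"gripper": 1, "offset": [0, 0, 0], "spin": 0}]}}

```text
clock: 33.45
tool_pos: [397.5, -268.5, 101.3]
orientation: [-1.575, 0.0, 2.702]
contact_force: [4.5, 6.0, 1.5]
width: 0.2
```

```bash
python3 s.py
```

```text
33.45 [ 397.529 -268.538  101.28 ] [4.475 5.98  1.466] [ 1.313 -0.656  0.043] 0.2265779110948694
```

Emit:
{"op": "play_rows", "data": {"rows": [{"gripper": 1, "offset": [0, 0, 1.5], "spin": 0}, {"gripper": 1, "offset": [0, 0, 0], "spin": 0}]}}

```text
clock: 33.65
tool_pos: [397.5, -268.6, 101.3]
orientation: [-1.578, 0.001, 2.703]
contact_force: [5.8, 10.5, 2.7]
width: -0.3
```

```bash
python3 s.py; python3 - <<'E'
from h import *
a=bot.snapshot("wrist"); cv2.imwrite("pics/w29.png",a[:,:,::-1])
E
```

```text
33.65 [ 397.482 -268.628  101.277] [ 5.847 10.496  2.674] [ 2.092 -1.111  0.019] -0.2972594451759433
```

View pics/w29.png

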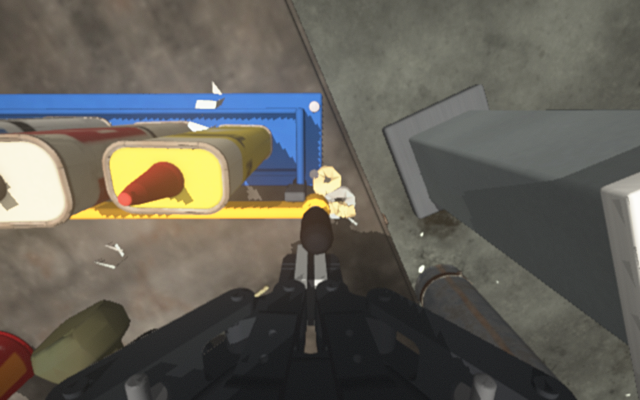

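The position stopped while the force rose to 12 N, so the bar is against its stop. Backing off, rising and checking everything.

Emit:
{"op": "play_rows", "data": {"rows": [{"gripper": 1, "offset": [0, 0, -5], "spin": 0}, {"gripper": 1, "offset": [0, 0, -15], "spin": 0}, {"gripper": 1, "offset": [0, 0, -20], "spin": 0}, {"gripper": 1, "offset": [0, -25, 0], "spin": 0}, {"gripper": 1, "offset": [0, -45, 0], "spin": 0}, {"gripper": 1, "offset": [0, -45, 0], "spin": 0}, {"gripper": 1, "offset": [0, -45, 0], "spin": 0}, {"gripper": 1, "offset": [-30, -25, 0], "spin": 0}, {"gripper": 1, "offset": [-40, 0, 0], "spin": 0}, {"gripper": 1, "offset": [-30, 0, 0], "spin": 0}, {"gripper": 1, "offset": [0, 0, 0], "spin": 0}, {"gripper": 1, "offset": [0, 0, 0], "spin": 0}]}}

```text
clock: 34.9
tool_pos: [503.3, -278.2, 285.5]
orientation: [-1.57, -0.002, 2.701]
contact_force: [-0.3, 0.6, -0.8]
width: 0.4
```

```bash
python3 s.py; python3 - <<'E'
from h import *
o=bot.get_obs(); C=cam("wrist",o)
a=bot.snapshot("wrist"); cv2.imwrite("pics/w30.png",a[:,:,::-1])
b=bot.snapshot("scene"); c=bot.snapshot("top")
f=lambda b,x,y,w: cv2.resize(b[y:y+w,x:x+w,::-1],(400,400),interpolation=cv2.INTER_CUBIC)
cv2.imwrite("pics/st30.png",np.hstack([f(b,310,170,80),f(c,320,170,95)]))
E
```

```text
34.9 [ 503.281 -278.177  285.488] [-0.327  0.618 -0.782] [ 0.046 -0.045  0.001] 0.43154931392748314
```

View pics/w30.png

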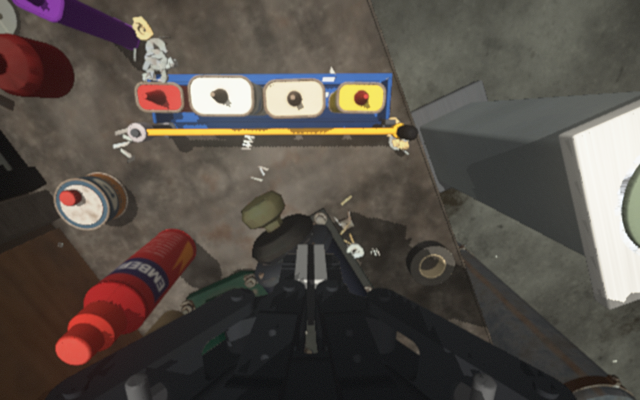

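View pics/st30.png

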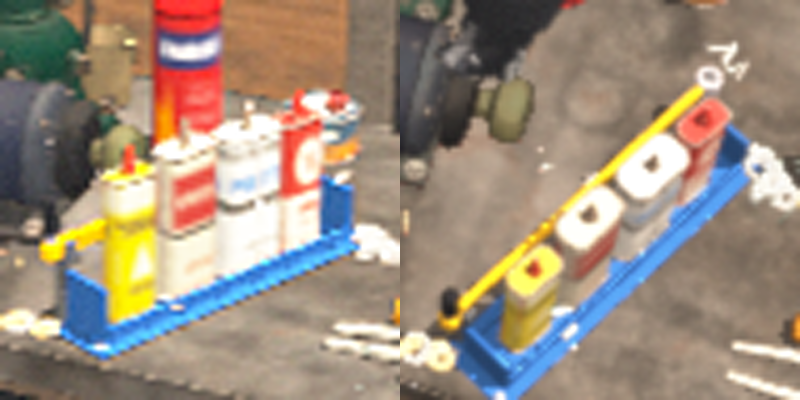

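```bash
python3 - <<'E'
from h import *
o=bot.get_obs(); C=cam("wrist",o); lx=np.array([.9035,-.4289]); ly=np.array([.4289,.9035]); m=np.array([536.2,-392.7])
for n,uv,z in (("red",(159.5,97),130),("white",(221.5,96),136),("cream",(295,98),141),("yellow",(361,98),136)):
    d=pix2plane(C,[uv],z)[0,:2]-m; print(n,d@lx,d@ly)
l=pix2plane(C,[[150,132],[395,131]],80)[:,:2]-m; print([(q@lx,q@ly) for q in l])
l=pix2plane(C,[[160,123.5],[386,121.5]],19)[:,:2]-m; print("rail",[(q@lx,q@ly) for q in l])
im=cv2.imread("pics/w30.png"); cv2.imwrite("pics/w30c.png",cv2.resize(im[60:150,120:420],None,fx=2.6,fy=2.6,interpolation=cv2.INTER_CUBIC))
E
```

```text
red 60.760704266541396 0.7909089062888257
white 0.7580110941069845 -0.028674137751185273
cream -67.10272227138506 1.6634287297302062
yellow -127.76312654231297 1.2113082276100124
[(np.float64(100.73209563390274), np.float64(36.04254047342635)), (np.float64(-177.34160817259993), np.float64(33.907794439424215))]
rail [(np.float64(117.6689109792864), np.float64(28.887053194123116)), (np.float64(-181.36250690337542), np.float64(25.21310259870916))]
```

View pics/w30c.png

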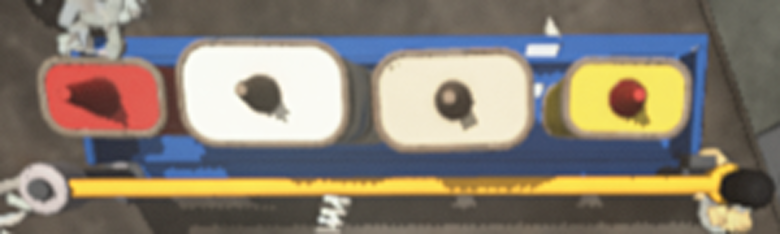

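The tin top is within about 1 mm of the mark centre. The bar is parallel to the lane at 34–36 mm, all tins are upright and the robot is clear. Handing in.

```bash
python3 -c "
from cell import bot
print(bot.sign_off()); print(bot.get_obs()['clock'])"
```

```text
the job is handed in; nothing more can be done
None
the job is handed in; nothing more can be done
```

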